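Put the nutrient-mixing kit away

TASK

Put the nutrient-mixing kit away: stand every rinsed measuring cylinder upside down on a peg of the drying rack, one to a peg with its rim down on the base, and hang the spring balance and the pH tester upright by their rings, each on a hook of its own, in any order. Before you let go of each hung instrument, tug it down gently to make sure that its ring is caught. Leave the net pots and the nutrient bottle alone.

Things in the scene. Friction and masses are not known exactly. Their poses are not given: they have to be found in the camera images.
- cylinder1: measuring cylinder on its side, may be absent: pale tube 30 mm across, 24 mm bore, 160 mm long; open mouth at +z end; blue hexagonal foot, 50 mm across flats, 58 mm corners, 8 mm thick, at -z end; 60 g. Origin on the axis, 80 mm from both ends; z towards the mouth. Rests on a foot flat and the rim, mouth to the left (+y), axis 20 mm up at the middle, 15 mm at the rim
- cylinder2: measuring cylinder on its side, may be absent: pale tube 30 mm across, 24 mm bore, 160 mm long; open mouth at +z end; red hexagonal foot, 50 mm across flats, 58 mm corners, 8 mm thick, at -z end; 60 g. Origin on the axis, 80 mm from both ends; z towards the mouth. Rests on a foot flat and the rim, mouth to the left (+y), axis 20 mm up at the middle, 15 mm at the rim
- cylinder3: measuring cylinder on its side, may be absent: pale tube 30 mm across, 24 mm bore, 160 mm long; open mouth at +z end; green hexagonal foot, 50 mm across flats, 58 mm corners, 8 mm thick, at -z end; 60 g. Origin on the axis, 80 mm from both ends; z towards the mouth. Rests on a foot flat and the rim, mouth to the left (+y), axis 20 mm up at the middle, 15 mm at the rim
- balance: spring balance: orange housing 30 x 30 mm (x, y), 150 mm long (z), white scale on its -x face, 120 g; wire load hook to 103 mm from the origin at -z end. Origin at the housing's centre. Ring at +z end: centre 99 mm from origin, 34 mm inside, 4 mm wire, in the y-z plane (a hook enters along x). Lies flat, ring end to the right (-y), x axis down, origin 15 mm up
- ph_pen: pH tester: yellow part 30 x 38 mm (x, y) from z = -30 to 75 mm, display on its -x face; black cap 30 x 36 mm (x, y) from z = -80 to -30 mm; 100 g. Ring at +z end: centre 99 mm from origin, 34 mm inside, 4 mm wire, in the y-z plane (a hook enters along x). Lies flat, ring end to the right (-y), x axis down, origin 15 mm up
- rack: white drying rack, fixed: base 100 mm (x) by 275 mm (y), 18 mm thick, with three upright steel pegs in a row along its y axis (lying roughly along world x), 90 mm apart. Origin at the centre of its underside
- peg1_foot (a point): foot of drying peg 1, on top of the rack's base (18 mm above the bench), where an inverted cylinder's rim comes to rest; the peg stands 98 mm above this point, 10 mm thick with a 12 mm rubber ball at the tip
- peg2_foot (a point): foot of drying peg 2, on top of the rack's base (18 mm above the bench), where an inverted cylinder's rim comes to rest; the peg stands 98 mm above this point, 10 mm thick with a 12 mm rubber ball at the tip
- peg3_foot (a point): foot of drying peg 3, on top of the rack's base (18 mm above the bench), where an inverted cylinder's rim comes to rest; the peg stands 98 mm above this point, 10 mm thick with a 12 mm rubber ball at the tip
- stand: hook stand, fixed: two steel posts, 293 mm high, 90 mm behind the hooks (+x), a cross bar on them and two brass hooks of 6 mm rod 130 mm apart along y, free ends to its -x. Turned so that its -x is roughly the world's +y (left). Origin on the bench midway below the hooks' seats; green foot 220 mm wide (y), 14 mm thick, from 20 to 130 mm behind the origin
- hook1_seat (a point): top of the rod at the seat of hook 1, 265 mm above the bench, where a ring's wire comes to rest; axes as the stand's. The rod runs back from here almost level for 70 mm, then up to the cross bar; towards its free end it curls up, its tip 24 mm in front of the seat (-x) and about 14 mm higher. Rigid
- hook2_seat (a point): top of the rod at the seat of hook 2, 265 mm above the bench, where a ring's wire comes to rest; axes as the stand's. The rod runs back from here almost level for 70 mm, then up to the cross bar; towards its free end it curls up, its tip 24 mm in front of the seat (-x) and about 14 mm higher. Rigid
- netpot1: black net pot with a yellow plug, 60 mm across, 60 mm high; a bystander. Origin at the centre of its underside
- netpot2: black net pot with a yellow plug, 60 mm across, 60 mm high; a bystander. Origin at the centre of its underside
- nutrient: small green nutrient bottle, 44 mm across, 100 mm high; a bystander. Origin at the centre of its underside
Mind the look-alikes: they are no part of the job. What is shaped like the cylinder3 but pink, purple or turquoise is not meant.

How it is judged (in metres and radians):
On the way, in this order (a step that is already met when the one before it is completed fails the run):
1. one of the two hung instruments is tugged down on its hook while still held: the hook carries more than 2.5 N ((((horizontal distance between balance and hook1_seat below 0.025 m or horizontal distance between balance and hook2_seat below 0.025 m) and z of balance in the frame of hook1_seat between -0.129 and -0.107 m and angle between balance's own z axis and vertical below 0.25 rad and contact force between balance and stand above 0.3 N and contact force between balance and stand above 2.5 N and contact force between the fingers and balance above 1 N) or ((horizontal distance between ph_pen and hook1_seat below 0.025 m or horizontal distance between ph_pen and hook2_seat below 0.025 m) and z of ph_pen in the frame of hook1_seat between -0.129 and -0.107 m and angle between ph_pen's own z axis and vertical below 0.25 rad and contact force between ph_pen and stand above 0.3 N and contact force between ph_pen and stand above 2.5 N and contact force between the fingers and ph_pen above 1 N))), for 0.1 s.
2. the other instrument is tugged down on its own hook in the same way, while the first hangs free ((((horizontal distance between balance and hook1_seat below 0.025 m or horizontal distance between balance and hook2_seat below 0.025 m) and z of balance in the frame of hook1_seat between -0.129 and -0.107 m and angle between each of balance, ph_pen's own z axis and vertical below 0.25 rad and contact force between each of balance, ph_pen and stand above 0.3 N and contact force between balance and stand above 2.5 N and contact force between the fingers and balance above 1 N and (horizontal distance between ph_pen and hook1_seat below 0.025 m or horizontal distance between ph_pen and hook2_seat below 0.025 m) and z of ph_pen in the frame of hook1_seat between -0.129 and -0.107 m and contact force between the fingers and ph_pen below 0.05 N) or ((horizontal distance between ph_pen and hook1_seat below 0.025 m or horizontal distance between ph_pen and hook2_seat below 0.025 m) and z of ph_pen in the frame of hook1_seat between -0.129 and -0.107 m and angle between each of ph_pen, balance's own z axis and vertical below 0.25 rad and contact force between each of ph_pen, balance and stand above 0.3 N and contact force between ph_pen and stand above 2.5 N and contact force between the fingers and ph_pen above 1 N and (horizontal distance between balance and hook1_seat below 0.025 m or horizontal distance between balance and hook2_seat below 0.025 m) and z of balance in the frame of hook1_seat between -0.129 and -0.107 m and contact force between the fingers and balance below 0.05 N))), for 0.1 s.
At the end, for the whole second after the job is handed in: All nearly still. Balance and tester hang free by the ring, each on its own hook (within 25 mm sideways and 11 mm in height of true, 0.25 rad of upright); every cylinder stands released, mouth down over a peg (middle within 16 mm of its axis, 0.19 rad of plumb), rim on the base within 6 mm ((horizontal distance between balance and hook1_seat below 0.025 m or horizontal distance between balance and hook2_seat below 0.025 m) and z of balance in the frame of hook1_seat between -0.129 and -0.107 m and angle between each of balance, ph_pen's own z axis and vertical below 0.25 rad and contact force between each of balance, ph_pen and stand above 0.3 N and contact force between the fingers and balance below 0.05 N and (horizontal distance between ph_pen and hook1_seat below 0.025 m or horizontal distance between ph_pen and hook2_seat below 0.025 m) and z of ph_pen in the frame of hook1_seat between -0.129 and -0.107 m and contact force between the fingers and ph_pen below 0.05 N and distance between balance and ph_pen above 0.08 m and linear speed of each of balance, ph_pen, cylinder1, cylinder2, cylinder3 below 0.06 m/s and (horizontal distance between cylinder1 and peg1_foot below 0.016 m or horizontal distance between cylinder1 and peg2_foot below 0.016 m or horizontal distance between cylinder1 and peg3_foot below 0.016 m) and angle between each of cylinder1, cylinder2, cylinder3's own z axis and vertical above 2.95 rad and z of cylinder1 in the frame of peg1_foot between 0.074 and 0.086 m and contact force between the fingers and cylinder1 below 0.05 N and (horizontal distance between cylinder2 and peg1_foot below 0.016 m or horizontal distance between cylinder2 and peg2_foot below 0.016 m or horizontal distance between cylinder2 and peg3_foot below 0.016 m) and z of cylinder2 in the frame of peg1_foot between 0.074 and 0.086 m and contact force between the fingers and cylinder2 below 0.05 N and (horizontal distance between cylinder3 and peg1_foot below 0.016 m or horizontal distance between cylinder3 and peg2_foot below 0.016 m or horizontal distance between cylinder3 and peg3_foot below 0.016 m) and z of cylinder3 in the frame of peg1_foot between 0.074 and 0.086 m and contact force between the fingers and cylinder3 below 0.05 N); the robot touches nothing.
It fails at once if an instrument is pulled on its hook with more than 25 N (contact force between any of balance, ph_pen and stand above 25 N).
It fails at once if a net pot or the nutrient bottle is moved by more than 20 mm (distance of any of netpot1, netpot2, nutrient from where it was at the start of the episode above 0.02 m).
Of cylinder1, cylinder2, cylinder3 only 2 to 3 are there at a start; the rules pass over those that are not, and their reading is None.
At some moment in a run one of cylinder1, cylinder2, cylinder3 may be knocked a few centimetres aside while the robot is not near it.
It also fails if it takes over 210 s, if anything falls off the work surface, if the arm or the gripper's body presses on something with over 40 N, if the wrist force passes 120 N, or if a joint passes its speed limit or range.

ROBOT

A 6-joint arm with a two-finger parallel gripper is mounted at the origin on the work surface. World frame = base frame: x ahead of the robot, y to its left, z up, the work surface at z = 0. Lengths are in mm, angles in rad, forces in N, time in s.
With the tool pointing down it reaches from about 350 to 775 mm from the base axis. Payload 7.3 kg.
Tool frame: the origin (TCP) lies at the very end of the fingers, on their centre line; the grasp point (between the pads) lies 19 mm behind it; z points along the fingers, y is the line along which they close (so a half turn about z gives the same grasp; the last joint's range is limited). The gripper opens to 92 mm and grips with 3 to 60 N. Pads are 19 mm wide; open, the fingers measure 130 mm over their backs; the gripper's body (75 mm by 190 mm) begins 47 mm behind the grasp point.
Start: joints at [-1.428, 0.342, 1.524, -0, 1.275, -0.146], TCP at [149.543, -503.271, 226.741] pointing down, gripper open.
Joint ranges: [-2.53, 2.53], [-0.77, 2.02], [0.04, 2.7], [-1, 4.14], [0.28, 2.66], [-3.11, 3.11]. Speed limits (rad/s): [2.57, 2.57, 3.14, 3.14, 3.14, 3.14].

INTERFACE

Orientations are given as [roll, pitch, yaw] about the fixed x, y, z axes, in that order (R = Rz(yaw) Ry(pitch) Rx(roll)).
In Python, from plant import bot gives the robot as it stands.
- The arm moves only by the tool jog_arm, never from a script. Its argument "targets" is a list of rows, each an object with "xyz": the shift along the tool's x, y, z as a fraction of full scale, a list of three; "spin": the turn about the tool's z as a fraction of full scale. In form: [{"xyz": [x, y, z], "spin": spin}, ...]. A call has exactly 10 rows; each row shifts and turns the commanded pose from where the row before left it, along the tool's axes as they then stand; what a row does not reach is not made up. Full scale, the value 1, is 80 mm for a shift and 0.1 rad for a turn. A row lasts 1/8 s, in which the tool goes at most 62.5 mm and 10.7 degrees, less where a joint would pass 70% of its speed; a pose out of reach is approached as far as the arm can. A call with a number of a shift or a turn outside -1 to 1 is refused whole. A call with a gripper value outside its range is refused whole. "gripper" is the opening in per cent of the stroke, from 0 (shut) to 100 (fully open), set as the call begins (left out, the last holds). The fingers move at their own pace and stop on an object; the grip force is fixed at half the most. Time passes only in rows, so rows that do not move let the fingers close, or fill a call up. It gives the time, the measured TCP pose, the force, the opening and the grip force at its end, in the units of the state.
- bot.get_obs(): the state, without advancing time (a new reading comes with each control period).
- bot.capture(name): name is "scene" or "top" or "wrist"; returns the picture (384x512x3 uint8, blue, green, red); there is no depth.
- bot.get_calibration(name): a dict with "vfov" (degrees; the focal length in pixels is half the picture's height over the tangent of half this angle, whatever the lens; pixels are square), "cx", "cy" (the principal point, pixels), "eye" and "rotation" of the camera in the world. Camera axes: x right, y down, z forward; pixel columns grow to the right and rows downward; lengths in mm; the calibration is good to about 2 mm. A picture is of the moment at which its call begins: read the wrist's pose just before it. get_calibration takes no time and is no camera call; for the wrist camera it gives the pose at the moment of the call.
- bot.close_job(): hands the job in; it is judged then, once.
The state is a dict: "time": time; "joint_positions": joint angles; "dq": joint speeds; "tau": joint torques, N m; "tool_pos": TCP position; "tcp_rot": TCP orientation; "contact_force": force on the tool from outside, world axes, zero at the start; "moment": the same for the moment, N m; "grip_width": finger opening in mm; "finger_force": force on a finger pad.
Only numpy, scipy, OpenCV 4.12 (cv2) and the standard library are available. Lean on these libraries where they do the work, as an engineer would, in place of code of your own. Each camera call takes 0.05 s, during which the arm holds its last target. There are 200 camera calls.

## Working session

There is one attempt and no reset: what is moved stays moved. The work goes in short steps, Python scripts to look and compute and a tool call to move; the robot and the scene stay as the last step left them, time stands still between calls to the robot, and variables do not carry over. Pictures are saved under pics/ and viewed, at most 14 in all, crops included, and the job is handed in when it is done.

Besides the shell and the picture viewer there is one more tool, called after "Emit:" by a JSON object that holds its "method" and its "body", one argument or row to a line. jog_arm: Moves the arm, as the interface text tells. Shift numbers are shares of 80 mm and turn numbers shares of 0.1 rad, none past 1 either way. Its arguments: {"type":"object","properties":{"targets":{"type":"array","items":{"type":"object","properties":{"xyz":{"type":"array","items":{"type":"number"}},"spin":{"type":"number"}}}},"gripper":{"type":"number"}},"required":["targets"]}

```bash
mkdir -p pics; ls; cat > h.py <<'E'
import numpy as np, cv2
from plant import bot
from scipy.spatial.transform import Rotation as R
def K(n):
    c=bot.get_calibration(n); f=192/np.tan(np.radians(c['vfov'])/2)
    return f,c['cx'],c['cy'],np.array(c['eye']),np.array(c['rotation']).reshape(3,3) if np.size(c['rotation'])==9 else R.from_euler('xyz',c['rotation']).as_matrix()
def ray(k,u,v):
    f,cx,cy,e,r=k; d=r@np.array([(u-cx)/f,(v-cy)/f,1]); return e,d/np.linalg.norm(d)
def onz(k,u,v,z):
    e,d=ray(k,u,v); return e+d*(z-e[2])/d[2]
def proj(k,p):
    f,cx,cy,e,r=k; q=r.T@(np.array(p)-e); return np.array([cx+f*q[0]/q[2],cy+f*q[1]/q[2]])
E
python3 - <<'E'
from h import *
o=bot.get_obs();print(o)
for n in ['scene','top','wrist']:
    print(n,bot.get_calibration(n)); cv2.imwrite(f'pics/{n}0.png',bot.capture(n))
E
```

```text
pics
{'time': 0.0, 'joint_positions': array([-1.42800282e+00,  3.42708898e-01,  1.52501262e+00, -3.48719883e-06,
        1.27542088e+00, -1.45993801e-01]), 'dq': array([-0.0004555 , -0.00012923, -0.0007638 ,  0.00095486,  0.00096282,
        0.00154813]), 'tau': array([ 4.99551716e-04, -4.31238484e+01, -2.44220638e+01,  7.17783510e-02,
        5.58919518e-02, -1.54940858e-04]), 'tool_pos': array([ 149.47879457, -502.83986969,  226.05368627]), 'tcp_rot': array([-3.14005892e+00, -2.22150216e-04,  2.88788153e-01]), 'contact_force': array([-0.7985681 , -0.30291527,  0.33247794]), 'moment': array([-0.06421278,  0.00812409,  0.03147763]), 'finger_force': 0.0, 'grip_width': 91.91437737447595}
scene {'vfov': 53.68140080280154, 'cx': 261.9597239645444, 'cy': 193.26996650811222, 'eye': array([1310.03542432,  238.31563879, 1215.18502412]), 'rotation': array([-2.49164919,  0.00479346,  1.7489509 ])}
top {'vfov': 46.37535408528357, 'cx': 248.6663107858378, 'cy': 196.40141763663132, 'eye': array([ 369.92671403,   97.46282646, 1591.57844688]), 'rotation': array([-3.03073177,  0.01352663, -1.54246317])}
wrist {'vfov': 59.49499035911115, 'cx': 261.1022107415824, 'cy': 190.73099372777125, 'eye': array([ 214.04315803, -483.32091347,  383.53996657]), 'rotation': array([ 2.88818159e+00,  4.51733203e-04, -1.28096971e+00])}
```

View pics/scene0.png

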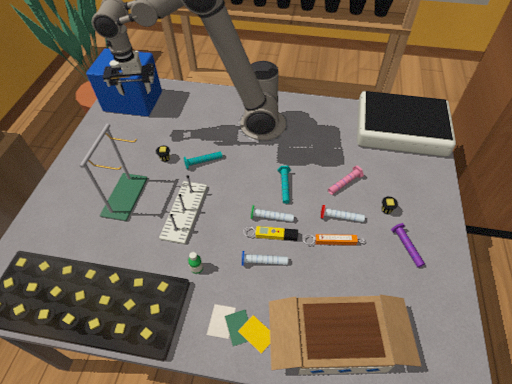

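View pics/top0.png

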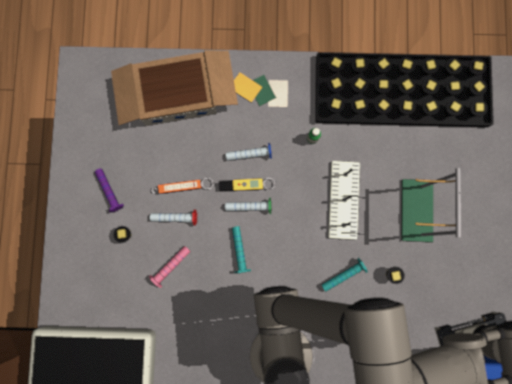

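Scene view: the targets are the cylinders with blue foot at (244,259), red foot at (323,213) and green foot at (254,213), the pen at (272,233) and the balance at (336,240). In the top view their feet are at (268,152), (195,217) and (268,206).
The look-alikes in the top view are turquoise (239,250) and (343,275), pink (170,266) and purple (108,190), all to be left alone. The rack is at (344,200) and the hooks at (432,181) and (432,224).

```bash
python3 - <<'E'
from h import *
im=cv2.imread('pics/top0.png'); k=K('top'); hsv=cv2.cvtColor(im,cv2.COLOR_BGR2HSV)
for n,lo,hi,z in [('orange',(5,150,120),(16,255,255),15),('yellow',(22,130,100),(33,255,255),15),('red',(172,120,60),(180,255,255),25),('red0',(0,150,60),(4,255,255),25),('blue',(105,100,40),(125,255,255),25),('green',(50,80,30),(80,255,255),25)]:
    m=cv2.inRange(hsv,lo,hi); N,l,s,c=cv2.connectedComponentsWithStats(m)
    for i in range(1,N):
        if s[i,4]>=12 and 90<c[i][0]<470 and 130<c[i][1]<300: print(n,c[i].round(1),s[i],onz(k,*c[i],z).round(0))
for n,(u,v,z) in dict(ringB=(208,184,15),ringP=(268,184,15),np1=(122,234,60),np2=(396,275,60),nut=(315,134,100),rackTL=(332,161,18),rackTR=(359,161,18),rackBL=(331,239,18),rackBR=(358,239,18)).items(): print(n,onz(k,u,v,z).round(0))
a=cv2.resize(im[120:300,130:300],None,fx=4.5,fy=3.3*1.0,interpolation=cv2.INTER_CUBIC)
sc=cv2.imread('pics/scene0.png')
a=cv2.resize(im[140:235,140:290],None,fx=5,fy=5,interpolation=cv2.INTER_CUBIC)
cv2.imwrite('pics/c1.png',a)
b=cv2.resize(sc[120:245,75:215],None,fx=4.7,fy=4.7,interpolation=cv2.INTER_CUBIC); cv2.imwrite('pics/c2.png',b)
E
```

```text
orange [195.  185.9] [184 180  17  10  32] [577. 315.  15.]
orange [162.3 189.1] [158 185  16   8  53] [563. 431.  15.]
yellow [245.  184.7] [232 179  31  11 195] [586. 138.  15.]
yellow [121.2 233. ] [117 229   9   9  58] [403. 569.  15.]
red0 [194.2 217.2] [193 211   4  14  44] [465. 312.  25.]
blue [269.3 149.9] [268 144   3  14  26] [712.  55.  25.]
green [313.8 136.2] [309 132  12   8  53] [ 766. -102.   25.]
green [415.7 210.1] [ 402  180   30   61 1570] [ 511. -460.   25.]
green [269.3 204.9] [268 199   3  13  28] [516.  50.  25.]
ringB [585. 270.  15.]
ringP [591.  56.  15.]
np1 [399. 552.  60.]
np2 [ 288. -379.   60.]
nut [754. -97. 100.]
rackTL [ 679. -169.   18.]
rackTR [ 681. -265.   18.]
rackBL [ 403. -168.   18.]
rackBR [ 405. -261.   18.]
```

View pics/c1.png

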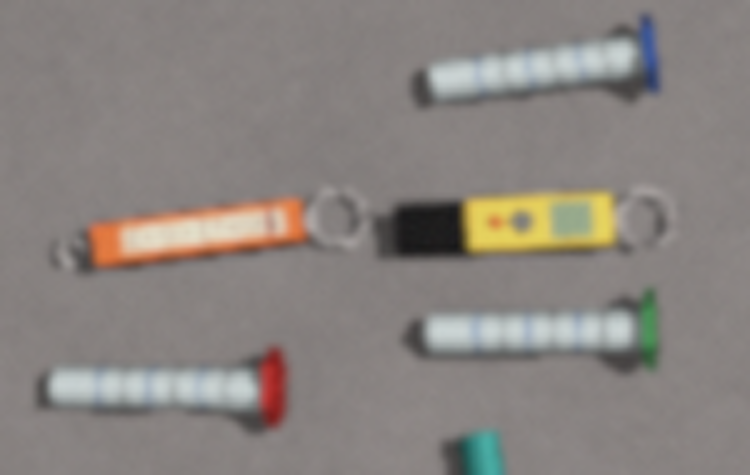

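View pics/c2.png

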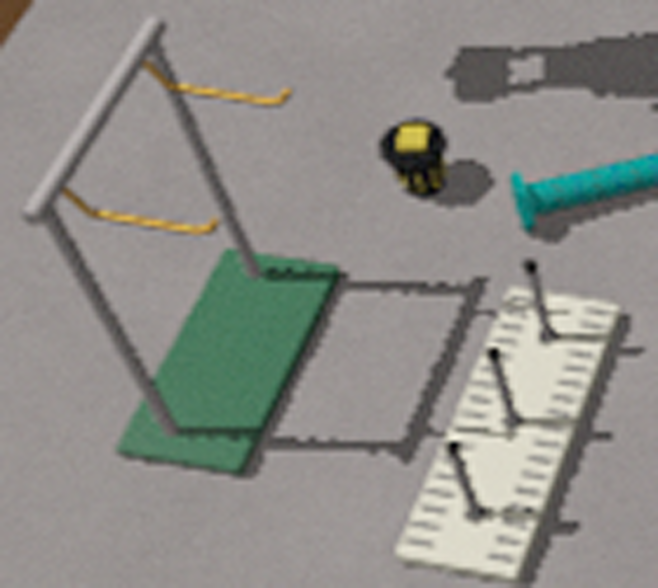

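Crop: cylinders blue, green and red, the balance ring at (338,217) and the pen ring at (645,217) are all as chosen. In the scene crop the hook tips are at (285,97) and (212,227), and the peg tips at (530,267), (494,352) and (453,447).

```bash
python3 - <<'E'
from h import *
k=K('scene');t=K('top')
for n,u,v,z in [('h1',285,97,276),('h2',212,227,276),('p1',530,267,110),('p2',494,352,110),('p3',453,447,110),('pf1',551,336,18),('pf2',516,421,18),('pf3',478,514,18)]:
    p=onz(k,75+u/4.7,120+v/4.7,z); print(n,p.round(0),proj(t,p).round(0))
E
```

```text
h1 [ 458. -367.  276.] [414. 221.]
h2 [ 588. -369.  276.] [415. 177.]
p1 [ 456. -206.  110.] [348. 223.]
p2 [ 543. -209.  110.] [349. 196.]
p3 [ 634. -212.  110.] [350. 169.]
pf1 [ 455. -204.   18.] [341. 224.]
pf2 [ 544. -207.   18.] [342. 199.]
pf3 [ 635. -210.   18.] [343. 173.]
```

Emit:
{"method": "jog_arm", "body": {
  "targets": [
    {"xyz":[0,0,-0.3],"spin":-1},
    {"xyz":[0,0,-0.3],"spin":-1},
    {"xyz":[0,0,-0.3],"spin":-1},
    {"xyz":[0,0,-0.3],"spin":-1},
    {"xyz":[0,0,-0.3],"spin":-1},
    {"xyz":[0,0,-0.3],"spin":-1},
    {"xyz":[0,0,-0.3],"spin":-1},
    {"xyz":[0,0,0],"spin":-1},
    {"xyz":[0,0,0],"spin":-1},
    {"xyz":[0,0,0],"spin":-1}
  ]
}}

```text
time: 1.4
tool_pos: [149.5, -503.2, 394.4]
tcp_rot: [-3.141, -0.001, 1.292]
contact_force: [0.5, -0.4, 0.4]
grip_width: 92.0
finger_force: 0.0
```

Emit:
{"method": "jog_arm", "body": {
  "targets": [
    {"xyz":[0,0,0],"spin":-1},
    {"xyz":[0,0,0],"spin":-1},
    {"xyz":[0.3,0.58,0],"spin":-0.8},
    {"xyz":[0.3,0.58,0],"spin":0},
    {"xyz":[0.3,0.58,0],"spin":0},
    {"xyz":[0.3,0.58,0],"spin":0},
    {"xyz":[0.3,0.58,0],"spin":0},
    {"xyz":[0.3,0.58,0],"spin":0},
    {"xyz":[0.3,0.58,0],"spin":0},
    {"xyz":[0.3,0.58,0],"spin":0}
  ]
}}

```text
time: 2.65
tool_pos: [524.2, -314.8, 394.4]
tcp_rot: [-3.141, -0.0, 1.569]
contact_force: [-0.1, -0.8, 0.1]
grip_width: 91.8
finger_force: 0.0
```

```bash
python3 - <<'E'
from h import *
import pickle
print(bot.get_obs()['tool_pos'],bot.get_obs()['tcp_rot']);k=K('wrist'); cv2.imwrite('pics/w1.png',bot.capture('wrist')); pickle.dump(k,open('w1.k','wb')); print(k)
for p in [(458,-367,276),(588,-369,276),(456,-206,110),(634,-212,110)]: print(proj(k,p))
E
```

```text
[ 524.23384987 -314.75552369  394.41602816] [-3.14112830e+00 -1.74501833e-04  1.56875290e+00]
(np.float64(335.9644185715385), 261.1022107415824, 190.73099372777125, array([ 524.45144162, -246.8599565 ,  551.82604966]), array([[ 9.99999476e-01, -1.02412888e-03, -1.21581116e-05],
       [-9.94158862e-04, -9.67744740e-01, -2.51930802e-01],
       [ 2.46243662e-04,  2.51930682e-01, -9.67745251e-01]]))
[186.04092168 243.68535797]
[332.87937349 245.63003229]
[205.86993317  69.33299807]
[348.86953449  74.28238973]
```

View pics/w1.png

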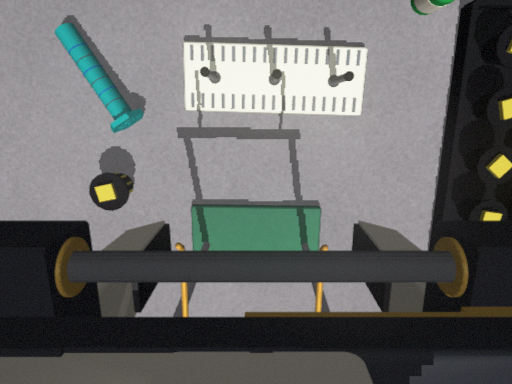

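Wrist view: peg balls at about (205,71), (277,76) and (348,76). Brass hook tips are at (181,247) and (324,247), with the fingers at the bottom.

```bash
python3 - <<'E'
from h import *
import pickle
k=pickle.load(open('w1.k','rb'));im=cv2.imread('pics/w1.png');hsv=cv2.cvtColor(im,cv2.COLOR_BGR2HSV)
def hooks(hsv,lo,box):
    m=cv2.inRange(hsv,lo,(30,255,255)); N,l,s,c=cv2.connectedComponentsWithStats(m)
    for i in range(1,N):
        x,y,w,h,a=s[i]
        if a>15 and box[0]<x<box[1] and box[2]<y<box[3]:
            yield l==i,s[i]
print('wrist')
for m,s in hooks(hsv,(12,120,80),(150,345,225,300)):
    print(s)
    ys,xs=np.where(m)
    for r in range(ys.min(),ys.max()+1,8): print(r,xs[ys==r].mean().round(1),onz(k,xs[ys==r].mean(),r,262).round(1))
print('balls')
m=cv2.inRange(im,(0,0,0),(55,55,55)); 
N,l,s,c=cv2.connectedComponentsWithStats(m)
for i in range(1,N):
    x,y,w,h,a=s[i]
    if 180<x<365 and 50<y<95 and a>15: print(s[i],c[i],onz(k,*c[i],110).round(1))
w=(im[:,:,::-1].min(2)>170).astype(np.uint8); N,l,s,c=cv2.connectedComponentsWithStats(w); i=1+s[1:,4].argmax()
q=cv2.boxPoints(cv2.minAreaRect(np.argwhere(cv2.morphologyEx((l==i).astype(np.uint8),cv2.MORPH_CLOSE,np.ones((9,9))))[:,::-1].astype(np.float32)))
P=[onz(k,*p,18)for p in q]; print('rack',np.round(P,1),np.mean(P,0))
s2=cv2.imread('pics/scene0.png');hs=cv2.cvtColor(s2,cv2.COLOR_BGR2HSV);ks=K('scene')
print('scene')
for m,s in hooks(hs,(12,90,80),(80,140,125,175)):
    ys,xs=np.where(m); j=xs.argmax(); print(s,xs[j],ys[j]); print(ray(ks,xs[j],ys[j])[1])
E
```

```text
wrist
[176 243   8   8  47]
243 178.0 [ 447.2 -372.4  262. ]
[320 245   8   6  33]
245 324.5 [ 583.4 -374.6  262. ]
[181 282   7  36 214]
282 184.0 [ 450.4 -412.7  262. ]
290 184.5 [ 450.4 -421.3  262. ]
298 184.0 [ 449.4 -430.   262. ]
306 184.5 [ 449.4 -438.8  262. ]
314 184.5 [ 448.8 -447.8  262. ]
[315 282  14  34 199]
282 319.0 [ 579.9 -412.8  262. ]
290 319.0 [ 580.3 -421.4  262. ]
298 318.5 [ 580.1 -430.1  262. ]
306 318.5 [ 580.5 -439.   262. ]
314 325.5 [ 587.8 -447.9  262. ]
balls
rack [[ 400.6 -257.3   18. ]
 [ 409.8 -158.9   18. ]
 [ 557.1 -163.4   18. ]
 [ 555.2 -262.3   18. ]] [ 480.65868021 -210.49526756   18.        ]
scene
[105 133  32   9  53] 136 139
[-0.60959479 -0.43023705 -0.66580048]
[ 88 160  33  10  56] 120 166
[-0.54660802 -0.45709761 -0.70162771]
```

Emit:
{"method": "jog_arm", "body": {
  "targets": [
    {"xyz":[0.66,0.1,0.1],"spin":0},
    {"xyz":[0.66,0.1,0.1],"spin":0},
    {"xyz":[0.66,0.1,0.2],"spin":0},
    {"xyz":[0.66,0.1,0.2],"spin":0},
    {"xyz":[0.66,0.1,0.3],"spin":0},
    {"xyz":[0.66,0.1,0.3],"spin":-0.6},
    {"xyz":[0.66,0.1,0.3],"spin":0},
    {"xyz":[0.66,0.1,0.3],"spin":0},
    {"xyz":[0,0,0],"spin":0},
    {"xyz":[0,0,0],"spin":0}
  ]
}}

```text
time: 3.95
tool_pos: [581.4, 107.0, 250.7]
tcp_rot: [-3.141, 0.001, 1.629]
contact_force: [0.4, -0.2, 1.2]
grip_width: 91.6
finger_force: 0.0
```

```bash
python3 - <<'E'
from h import *
import pickle
k=K('wrist'); cv2.imwrite('pics/w2.png',bot.capture('wrist')); pickle.dump(k,open('w2.k','wb')); print(k[3])
E
```

```text
[577.50187065 174.8476457  408.08117956]
```

View pics/w2.png

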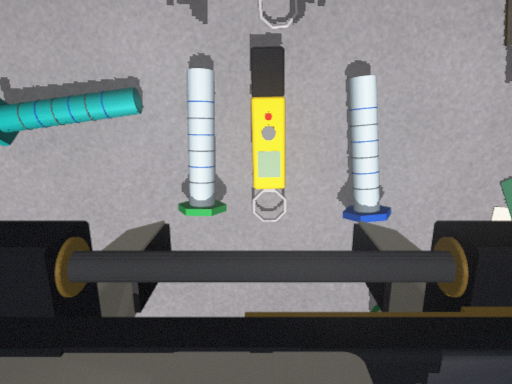

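The wrist view shows the pen ring at (269,205), the green foot at (203,209), the blue foot at (367,213) and the balance ring at (277,10).

```bash
python3 - <<'E'
from h import *
import pickle
k=pickle.load(open('w2.k','rb'))
for n,u,v,z in [('ringP',269,205,15),('penbody end L',253,187,15),('R',285,187,15),('penfar',268,97,30),('gfoot',203,209,25),('gL',179,208,25),('gR',226,208,25),('gmouth',201,70,20),('bfoot',367,213,25),('bL',343,213,25),('bR',391,213,25),('bmouth',362,78,20),('ringB',277,10,15)]: print(n,onz(k,u,v,z).round(1))
E
```

```text
ringP [594.5  54.9  15. ]
penbody end L [573.8  76.4  15. ]
R [612.3  78.7  15. ]
penfar [584.8 181.6  30. ]
gfoot [515.7  48.3  25. ]
gL [487.   47.9  25. ]
gR [543.1  51.2  25. ]
gmouth [510.1 205.7  20. ]
bfoot [712.1  55.   25. ]
bL [683.3  53.3  25. ]
bR [740.8  56.7  25. ]
bmouth [686.7 207.9  20. ]
ringB [588.8 271.1  15. ]
```

Emit:
{"method": "jog_arm", "body": {
  "gripper": 58,
  "targets": [
    {"xyz":[-0.33,0.072,0],"spin":0},
    {"xyz":[-0.33,0.072,0],"spin":0},
    {"xyz":[0,0,0.6],"spin":0},
    {"xyz":[0,0,0.6],"spin":0},
    {"xyz":[0,0,0.6],"spin":0},
    {"xyz":[0,0,0.4],"spin":0},
    {"xyz":[0,0,0],"spin":0},
    {"xyz":[0,0,0],"spin":0},
    {"xyz":[0,0,0],"spin":0},
    {"xyz":[0,0,0],"spin":0}
  ]
}}

```text
time: 5.25
tool_pos: [596.6, 55.1, 76.1]
tcp_rot: [3.139, 0.0, 1.629]
contact_force: [-0.0, -0.4, 0.9]
grip_width: 53.3
finger_force: 0.0
```

```bash
python3 - <<'E'
from h import *
cv2.imwrite('pics/w3.png',bot.capture('wrist')); cv2.imwrite('pics/s3.png',bot.capture('scene'))
s=cv2.imread('pics/s3.png')[170:300,180:360]; cv2.imwrite('pics/s3c.png',np.vstack([cv2.resize(s,(540,390),interpolation=cv2.INTER_CUBIC)]))
E
```

```text
(no output)
```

View pics/s3c.png

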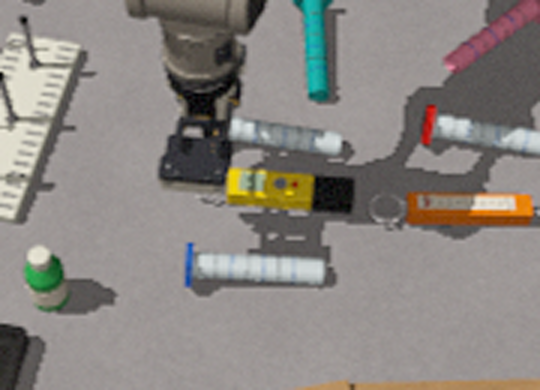

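The gripper body stands over the pen ring; the housing is free of it, and the green foot lies behind the gripper.

Emit:
{"method": "jog_arm", "body": {
  "targets": [
    {"xyz":[0,0,0.3],"spin":0},
    {"xyz":[0,0,0.3],"spin":0},
    {"xyz":[0,0,0.2],"spin":0},
    {"xyz":[0,0,0.08],"spin":0},
    {"xyz":[0,0,0],"spin":0},
    {"xyz":[0,0,0],"spin":0},
    {"xyz":[0,0,0],"spin":0},
    {"xyz":[0,0,0],"spin":0},
    {"xyz":[0,0,0],"spin":0},
    {"xyz":[0,0,0],"spin":0}
  ]
}}

```text
time: 6.6
tool_pos: [595.9, 55.2, 4.3]
tcp_rot: [3.142, 0.0, 1.629]
contact_force: [0.0, 0.3, 0.1]
grip_width: 53.4
finger_force: 0.0
```

Emit:
{"method": "jog_arm", "body": {
  "gripper": 0,
  "targets": [
    {"xyz":[0,0,0],"spin":0},
    {"xyz":[0,0,0],"spin":0},
    {"xyz":[0,0,0],"spin":0},
    {"xyz":[0,0,0],"spin":0},
    {"xyz":[0,0,0],"spin":0},
    {"xyz":[0,0,0],"spin":0},
    {"xyz":[0,0,0],"spin":0},
    {"xyz":[0,0,0],"spin":0},
    {"xyz":[0,0,0],"spin":0},
    {"xyz":[0,0,0],"spin":0}
  ]
}}

```text
time: 7.85
tool_pos: [595.9, 55.2, 4.3]
tcp_rot: [3.142, 0.0, 1.629]
contact_force: [-0.6, 0.4, 0.3]
grip_width: 40.4
finger_force: 30.0
```

Emit:
{"method": "jog_arm", "body": {
  "targets": [
    {"xyz":[0,0,-0.2],"spin":0},
    {"xyz":[0,0,-0.2],"spin":0},
    {"xyz":[0.05,0,-0.25],"spin":0},
    {"xyz":[0.1,0,-0.25],"spin":0},
    {"xyz":[0.1,0,-0.25],"spin":0},
    {"xyz":[0.2,0,-0.25],"spin":0},
    {"xyz":[0.2,0,-0.25],"spin":0},
    {"xyz":[0,0,0],"spin":0},
    {"xyz":[0,0,0],"spin":0},
    {"xyz":[0,0,0],"spin":0}
  ]
}}

```text
time: 9.1
tool_pos: [592.4, 106.4, 135.4]
tcp_rot: [-3.14, 0.0, 1.628]
contact_force: [-0.0, -0.0, -1.6]
grip_width: 40.8
finger_force: 30.0
```

```bash
python3 - <<'E'
from h import *
s=bot.capture('scene')[150:300,180:360]; cv2.imwrite('pics/s4.png',cv2.resize(s,(540,450),interpolation=cv2.INTER_CUBIC))
E
```

```text
(no output)
```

View pics/s4.png

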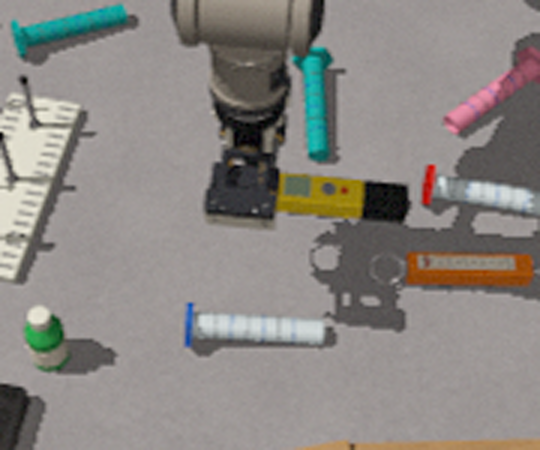

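The pen is held by its ring but stays level, so the grip is too tight for it to swing. I'll set it back down and try a lighter grip.

Emit:
{"method": "jog_arm", "body": {
  "gripper": 41,
  "targets": [
    {"xyz":[-0.2,0,0.2],"spin":0},
    {"xyz":[-0.2,0,0.25],"spin":0},
    {"xyz":[-0.15,0,0.25],"spin":0},
    {"xyz":[-0.1,0,0.25],"spin":0},
    {"xyz":[0,0,0.25],"spin":0},
    {"xyz":[0,0,0.2],"spin":0},
    {"xyz":[0,0,0.12],"spin":0},
    {"xyz":[0,0,0],"spin":0},
    {"xyz":[0,0,0],"spin":0},
    {"xyz":[0,0,0],"spin":0}
  ]
}}

```text
time: 10.4
tool_pos: [596.4, 55.3, 15.5]
tcp_rot: [3.14, 0.0, 1.629]
contact_force: [-1.1, -0.0, -1.1]
grip_width: 40.6
finger_force: 30.0
```

Emit:
{"method": "jog_arm", "body": {
  "gripper": 43,
  "targets": [
    {"xyz":[0,0,0],"spin":0},
    {"xyz":[0,0,0],"spin":0},
    {"xyz":[0,0,0],"spin":0},
    {"xyz":[0,0,0],"spin":0},
    {"xyz":[0,0,0],"spin":0},
    {"xyz":[0,0,0],"spin":0},
    {"xyz":[0,0,0],"spin":0},
    {"xyz":[0,0,0],"spin":0},
    {"xyz":[0,0,0],"spin":0},
    {"xyz":[0,0,0],"spin":0}
  ]
}}

```text
time: 11.65
tool_pos: [595.9, 55.2, 14.7]
tcp_rot: [3.142, 0.0, 1.629]
contact_force: [-0.1, -1.0, -0.8]
grip_width: 40.7
finger_force: 30.0
```

Emit:
{"method": "jog_arm", "body": {
  "gripper": 43.8,
  "targets": [
    {"xyz":[0,0,0.07],"spin":0},
    {"xyz":[0,0,0],"spin":0},
    {"xyz":[0,0,0],"spin":0},
    {"xyz":[0,0,0],"spin":0},
    {"xyz":[0,0,0],"spin":0},
    {"xyz":[0,0,0],"spin":0},
    {"xyz":[0,0,0],"spin":0},
    {"xyz":[0,0,0],"spin":0},
    {"xyz":[0,0,0],"spin":0},
    {"xyz":[0,0,0],"spin":0}
  ]
}}

```text
time: 12.9
tool_pos: [596.0, 55.2, 9.1]
tcp_rot: [3.142, 0.0, 1.629]
contact_force: [1.0, 0.0, -0.6]
grip_width: 40.6
finger_force: 30.0
```

Emit:
{"method": "jog_arm", "body": {
  "gripper": 44.2,
  "targets": [
    {"xyz":[0,0,0],"spin":0},
    {"xyz":[0,0,0],"spin":0},
    {"xyz":[0,0,0],"spin":0},
    {"xyz":[0,0,0],"spin":0},
    {"xyz":[0,0,0],"spin":0},
    {"xyz":[0,0,0],"spin":0},
    {"xyz":[0,0,0],"spin":0},
    {"xyz":[0,0,0],"spin":0},
    {"xyz":[0,0,0],"spin":0},
    {"xyz":[0,0,0],"spin":0}
  ]
}}

```text
time: 14.15
tool_pos: [595.9, 55.2, 9.1]
tcp_rot: [-3.142, 0.0, 1.629]
contact_force: [-1.3, 0.3, -0.5]
grip_width: 40.9
finger_force: 21.4
```

Emit:
{"method": "jog_arm", "body": {
  "gripper": 44.5,
  "targets": [
    {"xyz":[0,0,0],"spin":0},
    {"xyz":[0,0,0],"spin":0},
    {"xyz":[0,0,0],"spin":0},
    {"xyz":[0,0,0],"spin":0},
    {"xyz":[0,0,0],"spin":0},
    {"xyz":[0,0,0],"spin":0},
    {"xyz":[0,0,0],"spin":0},
    {"xyz":[0,0,0],"spin":0},
    {"xyz":[0,0,0],"spin":0},
    {"xyz":[0,0,0],"spin":0}
  ]
}}

```text
time: 15.4
tool_pos: [596.0, 55.2, 9.1]
tcp_rot: [3.142, 0.0, 1.629]
contact_force: [-0.2, -0.7, -0.9]
grip_width: 41.0
finger_force: 15.5
```

Emit:
{"method": "jog_arm", "body": {
  "gripper": 44.7,
  "targets": [
    {"xyz":[0,0,0],"spin":0},
    {"xyz":[0,0,0],"spin":0},
    {"xyz":[0,0,0],"spin":0},
    {"xyz":[0,0,0],"spin":0},
    {"xyz":[0,0,0],"spin":0},
    {"xyz":[0,0,0],"spin":0},
    {"xyz":[0,0,0],"spin":0},
    {"xyz":[0,0,0],"spin":0},
    {"xyz":[0,0,0],"spin":0},
    {"xyz":[0,0,0],"spin":0}
  ]
}}

```text
time: 16.65
tool_pos: [595.9, 55.2, 9.1]
tcp_rot: [3.142, 0.0, 1.629]
contact_force: [-0.2, -0.0, -0.9]
grip_width: 41.2
finger_force: 12.0
```

Emit:
{"method": "jog_arm", "body": {
  "gripper": 45,
  "targets": [
    {"xyz":[0,0,0],"spin":0},
    {"xyz":[0,0,0],"spin":0},
    {"xyz":[0,0,0],"spin":0},
    {"xyz":[0,0,-0.2],"spin":0},
    {"xyz":[0,0,-0.2],"spin":0},
    {"xyz":[0.05,0,-0.2],"spin":0},
    {"xyz":[0.05,0,-0.2],"spin":0},
    {"xyz":[0.1,0,-0.2],"spin":0},
    {"xyz":[0,0,0],"spin":0},
    {"xyz":[0,0,0],"spin":0}
  ]
}}

```text
time: 17.9
tool_pos: [594.9, 71.2, 88.9]
tcp_rot: [-3.141, 0.0, 1.629]
contact_force: [-0.4, 0.6, -0.4]
grip_width: 41.5
finger_force: 4.6
```

```bash
python3 - <<'E'
from h import *
s=bot.capture('scene'); cv2.imwrite('pics/s5.png',s); h=cv2.cvtColor(s,cv2.COLOR_BGR2HSV); m=cv2.inRange(h,(22,130,100),(33,255,255)); N,l,st,c=cv2.connectedComponentsWithStats(m)
for i in range(1,N):
    if st[i,4]>100 and 150<c[i][1]<290 and 200<c[i][0]<360: print(st[i],c[i])
cv2.imwrite('pics/s5c.png',cv2.resize(s[150:300,180:360],(540,450),interpolation=cv2.INTER_CUBIC))
E
```

```text
[260 217  27  20 246] [273.73170732 227.87804878]
```

View pics/s5c.png

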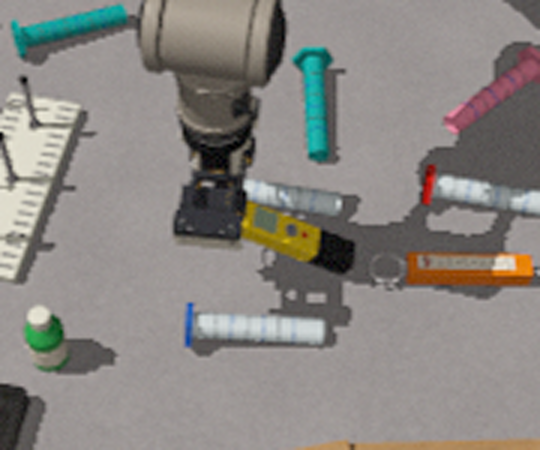

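The pen pivots with its tail on the bench under the lighter grip, so I'll keep lifting.

Emit:
{"method": "jog_arm", "body": {
  "targets": [
    {"xyz":[0.1,0,-0.2],"spin":0},
    {"xyz":[0.15,0,-0.2],"spin":0},
    {"xyz":[0.15,0,-0.2],"spin":0},
    {"xyz":[0.2,0,-0.2],"spin":0},
    {"xyz":[0.15,0,-0.2],"spin":0},
    {"xyz":[0.1,0,-0.2],"spin":0},
    {"xyz":[0,0,-0.3],"spin":0},
    {"xyz":[0,0,-0.3],"spin":0},
    {"xyz":[0,0,-0.3],"spin":0},
    {"xyz":[0,0,0],"spin":0}
  ]
}}

```text
time: 19.2
tool_pos: [591.9, 139.9, 260.0]
tcp_rot: [3.136, -0.0, 1.629]
contact_force: [-0.1, 0.1, -0.0]
grip_width: 41.3
finger_force: 0.0
```

```bash
python3 - <<'E'
from h import *
print(bot.get_obs()['tool_pos'])
w=bot.capture('wrist');s=bot.capture('scene')
cv2.imwrite('pics/v6.png',np.hstack([cv2.resize(w,(400,300)),cv2.resize(s[120:270,180:380],(400,300),interpolation=cv2.INTER_CUBIC)]))
E
```

```text
[591.86009891 139.91322051 260.02612251]
```

View pics/v6.png

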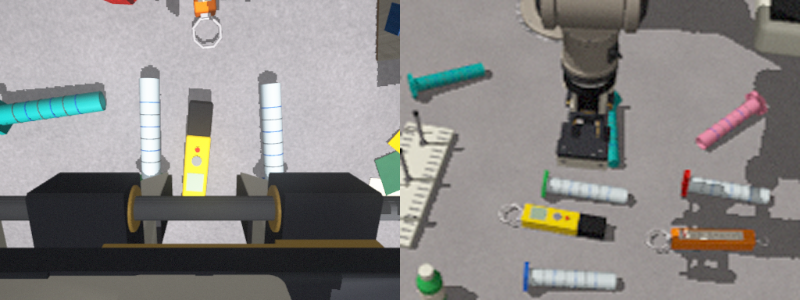

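The loosely held ring slipped out of the fingers. The pen lies at nearly its old place, turned about 5°, with the green cylinder untouched. I'll relocate the ring and retry with a somewhat firmer grip.

Emit:
{"method": "jog_arm", "body": {
  "gripper": 58,
  "targets": [
    {"xyz":[-0.2,0,0],"spin":0.9},
    {"xyz":[-0.2,0,0],"spin":0},
    {"xyz":[-0.2,0,0],"spin":0},
    {"xyz":[0,0,0],"spin":0},
    {"xyz":[0,0,0],"spin":0},
    {"xyz":[0,0,0],"spin":0},
    {"xyz":[0,0,0],"spin":0},
    {"xyz":[0,0,0],"spin":0},
    {"xyz":[0,0,0],"spin":0},
    {"xyz":[0,0,0],"spin":0}
  ]
}}

```text
time: 20.55
tool_pos: [591.0, 91.1, 257.1]
tcp_rot: [3.142, 0.0, 1.539]
contact_force: [0.2, -0.4, 0.1]
grip_width: 53.0
finger_force: 0.0
```

```bash
cat >> h.py <<'E'
def blob(im,lo,hi,box,mn=60):
    m=cv2.inRange(cv2.cvtColor(im,cv2.COLOR_BGR2HSV),lo,hi); mm=m*0; mm[box[1]:box[3],box[0]:box[2]]=m[box[1]:box[3],box[0]:box[2]]
    N,l,s,c=cv2.connectedComponentsWithStats(mm)
    if N<2 or s[1:,4].max()<mn: return None
    i=1+s[1:,4].argmax(); return cv2.minAreaRect(np.argwhere(l==i)[:,::-1].astype(np.float32)), np.argwhere(l==i)[:,::-1]
YEL=((22,130,100),(33,255,255)); ORG=((5,130,110),(18,255,255))
def axis(k,im,col,box,z):  # top-face fit in world: centre, axis angle
    r,pts=blob(im,*col,box); P=np.array([onz(k,*p,z)[:2] for p in pts])
    (c,wh,a)=cv2.minAreaRect(P.astype(np.float32)); b=cv2.boxPoints((c,wh,a)); e=[b[1]-b[0],b[2]-b[1]]; L=max(e,key=np.linalg.norm); L=L/np.linalg.norm(L); L=L*np.sign(-L[1])
    return np.array(c),wh,L
E
python3 - <<'E'
from h import *
k=K('wrist'); o=bot.get_obs(); im=bot.capture('wrist'); cv2.imwrite('pics/w7.png',im)
c,wh,L=axis(k,im,YEL,(200,60,330,225),30); print(o['tool_pos'],o['tcp_rot'][2],c,wh,L, 'ring',c+L*(99-22.5), 'yaw',np.arctan2(-L[1],-L[0]))
g=im[:,:,1]
cv2.imwrite('pics/w7c.png',cv2.resize(im[150:250,150:400],(750,300),interpolation=cv2.INTER_CUBIC))
E
```

```text
[590.97195395  91.14258498 257.09341906] 1.5388703051873187 [584.0355835   75.87088013] (101.83545684814453, 36.752960205078125) [-0.02346338 -0.9997247 ] ring [582.24063468  -0.60805511] yaw 1.5473309
```

Emit:
{"method": "jog_arm", "body": {
  "gripper": 60,
  "targets": [
    {"xyz":[-0.577,-0.04,0],"spin":0},
    {"xyz":[-0.577,-0.037,0],"spin":0},
    {"xyz":[0,0,0.6],"spin":0},
    {"xyz":[0,0,0.6],"spin":0},
    {"xyz":[0,0,0.6],"spin":0},
    {"xyz":[0,0,0.5],"spin":0},
    {"xyz":[0,0,0.45],"spin":0},
    {"xyz":[0,0,0.3],"spin":0},
    {"xyz":[0,0,0.12],"spin":0},
    {"xyz":[0,0,0],"spin":0}
  ]
}}

```text
time: 21.85
tool_pos: [581.9, -1.0, 3.4]
tcp_rot: [-3.141, 0.0, 1.539]
contact_force: [-0.2, -0.5, -0.2]
grip_width: 55.1
finger_force: 0.0
```

Emit:
{"method": "jog_arm", "body": {
  "gripper": 44.7,
  "targets": [
    {"xyz":[0,0,0],"spin":0},
    {"xyz":[0,0,0],"spin":0},
    {"xyz":[0,0,0],"spin":0},
    {"xyz":[0,0,0],"spin":0},
    {"xyz":[0,0,0],"spin":0},
    {"xyz":[0,0,0],"spin":0},
    {"xyz":[0,0,0],"spin":0},
    {"xyz":[0,0,0],"spin":0},
    {"xyz":[0,0,0],"spin":0},
    {"xyz":[0,0,0],"spin":0}
  ]
}}

```text
time: 23.1
tool_pos: [582.4, -1.3, 4.0]
tcp_rot: [3.14, 0.0, 1.539]
contact_force: [0.0, -1.1, 4.7]
grip_width: 40.8
finger_force: 11.2
```

Emit:
{"method": "jog_arm", "body": {
  "targets": [
    {"xyz":[0,0,-0.12],"spin":0},
    {"xyz":[0.01,0,-0.12],"spin":0},
    {"xyz":[0.02,0,-0.12],"spin":0},
    {"xyz":[0.02,0,-0.12],"spin":0},
    {"xyz":[0.03,0,-0.12],"spin":0},
    {"xyz":[0.03,0,-0.12],"spin":0},
    {"xyz":[0.05,0,-0.12],"spin":0},
    {"xyz":[0.05,0,-0.12],"spin":0},
    {"xyz":[0,0,0],"spin":0},
    {"xyz":[0,0,0],"spin":0}
  ]
}}

```text
time: 24.35
tool_pos: [582.3, 15.8, 80.2]
tcp_rot: [-3.142, 0.0, 1.539]
contact_force: [-0.2, 0.8, -0.7]
grip_width: 41.2
finger_force: 11.0
```

```bash
cat > pen.py <<'E'
from h import *
import sys
# tilt estimate: yellow strip midline ends in scene, projected for tilt model: ring at grip, tail down by th
o=bot.get_obs(); k=K('scene'); im=bot.capture('scene'); p=o['tool_pos']; yaw=o['tcp_rot'][2]; t=np.array([np.cos(yaw),np.sin(yaw),0])
col={'pen':YEL,'bal':ORG}[sys.argv[1]]
r=p+[0,0,12]; u0=proj(k,r); b=blob(im,*col,(int(u0[0])-40,int(u0[1])-40,int(u0[0])+130,int(u0[1])+130)); 
print(o['tool_pos'].round(1),o['grip_width'].round(2),round(o['finger_force'],1),o['contact_force'].round(1))
if b is not None:
    print('blob',b[0], len(b[1]))
for th in (0,20,40,60,80,90):
    a=np.radians(th); d=t*np.cos(a)-np.array([0,0,np.sin(a)]); off=76 if sys.argv[1]=='pen' else 99
    print(th,proj(k,r+d*off).round(0))
E
python3 pen.py pen
```

```text
Traceback (most recent call last):
  File "pen.py", line 7, in <module>
    print(o['tool_pos'].round(1),o['grip_width'].round(2),round(o['finger_force'],1),o['contact_force'].round(1))
                                 ^^^^^^^^^^^^^^^^^^^^^
AttributeError: 'float' object has no attribute 'round'
```

Force is steady at 11 N. I'll check the tilt.

```bash
sed -i "s/o\['grip_width'\].round(2)/round(o['grip_width'],2)/" pen.py; python3 pen.py pen
```

```text
[582.3  15.7  80. ] 41.11 11.0 [1.2 0.3 0.3]
blob ((256.7500305175781, 333.7500305175781), (31.819805145263672, 22.62741470336914), 45.0) 617
0 [259. 219.]
20 [258. 223.]
40 [254. 225.]
60 [249. 227.]
80 [243. 227.]
90 [239. 227.]
```

```bash
sed -i "s/+130,int(u0\[1\])+130/+75,int(u0[1])+50/" pen.py; python3 pen.py pen
```

```text
[582.2  15.7  79.9] 40.86 11.0 [ 0.6  0.3 -0.6]
blob ((257.2241516113281, 223.81036376953125), (30.200483322143555, 12.342806816101074), 23.198589324951172) 287
0 [259. 219.]
20 [258. 223.]
40 [254. 225.]
60 [249. 227.]
80 [243. 227.]
90 [239. 227.]
```

Emit:
{"method": "jog_arm", "body": {
  "targets": [
    {"xyz":[0.06,0,-0.11],"spin":0},
    {"xyz":[0.07,0,-0.11],"spin":0},
    {"xyz":[0.08,0,-0.11],"spin":0},
    {"xyz":[0.09,0,-0.11],"spin":0},
    {"xyz":[0.1,0,-0.11],"spin":0},
    {"xyz":[0.11,0,-0.11],"spin":0},
    {"xyz":[0.12,0,-0.1],"spin":0},
    {"xyz":[0.13,0,-0.09],"spin":0},
    {"xyz":[0,0,0],"spin":0},
    {"xyz":[0,0,0],"spin":0}
  ]
}}

```text
time: 25.75
tool_pos: [584.1, 76.5, 148.0]
tcp_rot: [-3.141, 0.0, 1.539]
contact_force: [-1.0, -0.5, -1.9]
grip_width: 41.0
finger_force: 10.9
```

```bash
python3 pen.py pen
```

```text
[584.1  76.5 148. ] 41.03 10.9 [-1.  -0.5 -1.9]
blob ((269.98779296875, 220.39024353027344), (26.39336585998535, 11.869205474853516), 38.65980529785156) 222
0 [276. 211.]
20 [275. 215.]
40 [271. 218.]
60 [265. 220.]
80 [259. 220.]
90 [255. 219.]
```

Emit:
{"method": "jog_arm", "body": {
  "gripper": 44.9,
  "targets": [
    {"xyz":[0,0,0],"spin":0},
    {"xyz":[0,0,0],"spin":0},
    {"xyz":[0,0,0],"spin":0},
    {"xyz":[0,0,0],"spin":0},
    {"xyz":[0,0,0],"spin":0},
    {"xyz":[0,0,0],"spin":0},
    {"xyz":[0,0,0],"spin":0},
    {"xyz":[0,0,0],"spin":0},
    {"xyz":[0,0,0],"spin":0},
    {"xyz":[0,0,0],"spin":0}
  ]
}}

```text
time: 27.05
tool_pos: [584.4, 76.6, 148.3]
tcp_rot: [3.141, 0.0, 1.539]
contact_force: [-0.1, -1.2, 0.8]
grip_width: 41.2
finger_force: 7.5
```

```bash
python3 pen.py pen
```

```text
[584.4  76.6 148.3] 41.16 7.5 [-0.1 -1.2  0.8]
blob ((267.5205383300781, 221.44522094726562), (25.543087005615234, 11.77703857421875), 47.121097564697266) 202
0 [276. 211.]
20 [275. 215.]
40 [271. 218.]
60 [265. 220.]
80 [259. 220.]
90 [255. 219.]
```

Angle is now about 52°. That is enough to thread the ring over the upturned hook tip and let it swing the rest of the way, so I'll clamp firmly and carry it over.

Emit:
{"method": "jog_arm", "body": {
  "gripper": 0,
  "targets": [
    {"xyz":[0,0,0],"spin":0},
    {"xyz":[0,0,0],"spin":0},
    {"xyz":[0,0,0],"spin":0},
    {"xyz":[0,0,0],"spin":0},
    {"xyz":[0,0,-0.3],"spin":0},
    {"xyz":[0,0,-0.4],"spin":0},
    {"xyz":[0,0,-0.5],"spin":0},
    {"xyz":[0,0,-0.5],"spin":0},
    {"xyz":[0,0,-0.4],"spin":0},
    {"xyz":[0,0,0],"spin":0}
  ]
}}

```text
time: 28.35
tool_pos: [585.2, 76.9, 318.5]
tcp_rot: [3.137, -0.001, 1.539]
contact_force: [0.8, -0.1, -1.7]
grip_width: 40.5
finger_force: 30.0
```

Emit:
{"method": "jog_arm", "body": {
  "targets": [
    {"xyz":[-0.3,0,0],"spin":0},
    {"xyz":[-0.5,0,0],"spin":0},
    {"xyz":[-0.6,0,0],"spin":0},
    {"xyz":[-0.6,0,0],"spin":0},
    {"xyz":[-0.6,0,0],"spin":0},
    {"xyz":[-0.6,0,0],"spin":0},
    {"xyz":[-0.5,0,0],"spin":0},
    {"xyz":[-0.5,0,0],"spin":0},
    {"xyz":[-0.3,0,0],"spin":0},
    {"xyz":[0,0,0],"spin":0}
  ]
}}

```text
time: 29.6
tool_pos: [572.4, -284.3, 314.5]
tcp_rot: [-3.139, -0.001, 1.537]
contact_force: [0.2, 0.5, -1.6]
grip_width: 40.7
finger_force: 30.0
```

```bash
python3 pen.py pen; python3 - <<'E'
from h import *
im=bot.capture('scene'); w=bot.capture('wrist')
cv2.imwrite('pics/s8.png',im);cv2.imwrite('pics/w8.png',w)
cv2.imwrite('pics/v8.png',np.hstack([cv2.resize(im[80:205,85:225],(560,500),interpolation=cv2.INTER_CUBIC),cv2.resize(w[180:384,230:330],(240,490)).copy()[:490] if 0 else cv2.resize(w[260:384,200:330],(240,500))]))
E
```

```text
[ 572.4 -284.3  314.5] 40.72 30.0 [ 0.2  0.5 -1.6]
blob ((159.56552124023438, 173.61380004882812), (32.38773727416992, 12.955096244812012), 41.633541107177734) 328
0 [165. 161.]
20 [165. 167.]
40 [163. 171.]
60 [158. 173.]
80 [152. 174.]
90 [148. 173.]
```

View pics/v8.png

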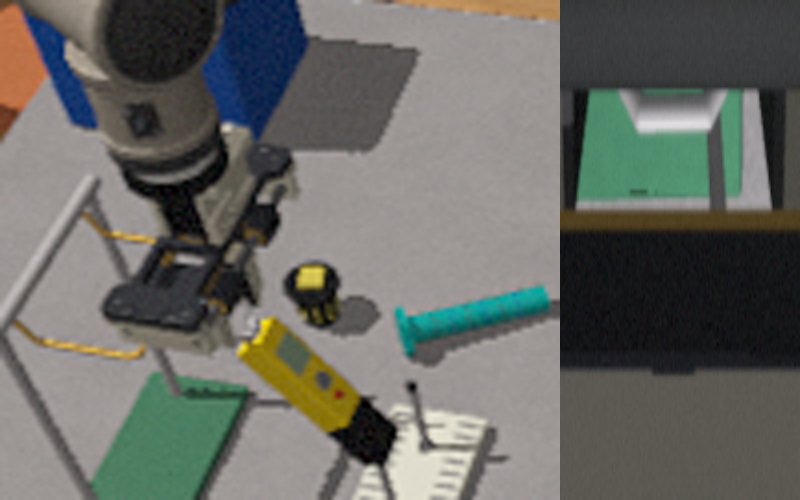

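The pen hangs at about 54°, its ring leaning toward hook 2, so it can be threaded along the tip.

Emit:
{"method": "jog_arm", "body": {
  "targets": [
    {"xyz":[-0.15,0.03,0.08],"spin":0},
    {"xyz":[-0.2,0.04,0.1],"spin":0},
    {"xyz":[-0.2,0.03,0.1],"spin":0},
    {"xyz":[-0.2,0.03,0.11],"spin":0},
    {"xyz":[-0.12,0,0.06],"spin":0},
    {"xyz":[-0.12,0,0.06],"spin":0},
    {"xyz":[-0.1,0,0.06],"spin":0},
    {"xyz":[0,0,0],"spin":0},
    {"xyz":[0,0,0],"spin":0},
    {"xyz":[0,0,0],"spin":0}
  ]
}}

```text
time: 31.0
tool_pos: [580.6, -370.3, 271.2]
tcp_rot: [3.141, 0.0, 1.539]
contact_force: [-0.0, 0.2, -2.0]
grip_width: 40.6
finger_force: 30.0
```

```bash
python3 pen.py pen|head -2; python3 - <<'E'
from h import *
im=bot.capture('scene'); w=bot.capture('top')
cv2.imwrite('pics/v9.png',np.hstack([cv2.resize(im[110:190,85:185],(500,400),interpolation=cv2.INTER_CUBIC)]))
E
```

```text
[ 580.6 -370.3  271.2] 40.63 30.0 [-0.   0.2 -2. ]
blob ((137.2622833251953, 180.38525390625), (31.625106811523438, 13.059761047363281), 39.80557632446289) 322
```

View pics/v9.png

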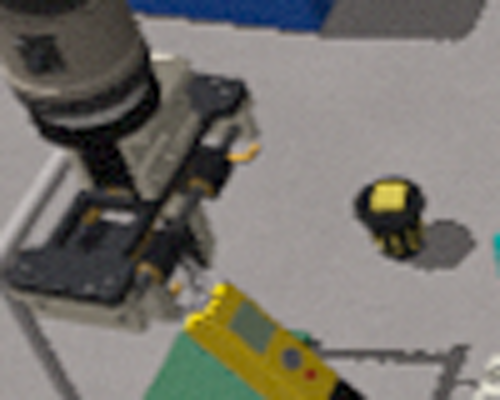

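The hook tip shows at (177,287) at the ring and no force has built up, so I'll seat it.

Emit:
{"method": "jog_arm", "body": {
  "targets": [
    {"xyz":[-0.06,0,0.04],"spin":0},
    {"xyz":[-0.06,0,0.04],"spin":0},
    {"xyz":[-0.05,0,0.05],"spin":0},
    {"xyz":[-0.03,0,0.05],"spin":0},
    {"xyz":[-0.01,0,0.05],"spin":0},
    {"xyz":[0,0,0.03],"spin":0},
    {"xyz":[0,0,0],"spin":0},
    {"xyz":[0,0,0],"spin":0},
    {"xyz":[0,0,0],"spin":0},
    {"xyz":[0,0,0],"spin":0}
  ]
}}

```text
time: 32.4
tool_pos: [579.9, -387.5, 250.1]
tcp_rot: [3.141, 0.0, 1.539]
contact_force: [-0.7, -0.8, -1.0]
grip_width: 40.6
finger_force: 30.0
```

```bash
python3 pen.py pen|head -2
```

```text
[ 579.9 -387.5  250.1] 40.57 30.0 [-0.7 -0.8 -1. ]
blob ((134.3170928955078, 183.35366821289062), (31.547101974487305, 12.962422370910645), 38.65980529785156) 314
```

Emit:
{"method": "jog_arm", "body": {
  "targets": [
    {"xyz":[0,0,0.03],"spin":0},
    {"xyz":[0,0,0.03],"spin":0},
    {"xyz":[0,0,0.03],"spin":0},
    {"xyz":[0,0,0],"spin":0},
    {"xyz":[0,0,0],"spin":0},
    {"xyz":[0,0,0],"spin":0},
    {"xyz":[0,0,0],"spin":0},
    {"xyz":[0,0,0],"spin":0},
    {"xyz":[0,0,0],"spin":0},
    {"xyz":[0,0,0],"spin":0}
  ]
}}

```text
time: 33.7
tool_pos: [579.9, -387.5, 242.7]
tcp_rot: [3.142, 0.0, 1.539]
contact_force: [0.8, -0.1, -1.1]
grip_width: 40.3
finger_force: 30.0
```

Emit:
{"method": "jog_arm", "body": {
  "targets": [
    {"xyz":[0,0,0.03],"spin":0},
    {"xyz":[0,0,0.03],"spin":0},
    {"xyz":[0,0,0],"spin":0},
    {"xyz":[0,0,0],"spin":0},
    {"xyz":[0,0,0],"spin":0},
    {"xyz":[0,0,0],"spin":0},
    {"xyz":[0,0,0],"spin":0},
    {"xyz":[0,0,0],"spin":0},
    {"xyz":[0,0,0],"spin":0},
    {"xyz":[0,0,0],"spin":0}
  ]
}}

```text
time: 34.95
tool_pos: [580.2, -388.3, 240.9]
tcp_rot: [3.138, 0.004, 1.539]
contact_force: [-1.9, 0.0, 8.5]
grip_width: 40.4
finger_force: 30.0
```

The hook now carries load (8.5 N up), so the ring is caught. I'll ease the grip and let the pen swing down on the hook.

Emit:
{"method": "jog_arm", "body": {
  "gripper": 44.9,
  "targets": [
    {"xyz":[0,0,-0.03],"spin":0},
    {"xyz":[0,0,0],"spin":0},
    {"xyz":[0,0,0],"spin":0},
    {"xyz":[0,0,0],"spin":0},
    {"xyz":[0,0,0],"spin":0},
    {"xyz":[0,0,0],"spin":0},
    {"xyz":[0,0,0],"spin":0},
    {"xyz":[0,0,0],"spin":0},
    {"xyz":[0,0,0],"spin":0},
    {"xyz":[0,0,0],"spin":0}
  ]
}}

```text
time: 36.2
tool_pos: [579.9, -387.5, 240.3]
tcp_rot: [-3.142, -0.0, 1.539]
contact_force: [-0.3, -1.2, 1.0]
grip_width: 41.4
finger_force: 7.3
```

Emit:
{"method": "jog_arm", "body": {
  "gripper": 45.2,
  "targets": [
    {"xyz":[0,0,0],"spin":0},
    {"xyz":[0,0,0],"spin":0},
    {"xyz":[0,0,0],"spin":0},
    {"xyz":[0,0,0],"spin":0},
    {"xyz":[0,0,0],"spin":0},
    {"xyz":[0,0,0],"spin":0},
    {"xyz":[0,0,0],"spin":0},
    {"xyz":[0,0,0],"spin":0},
    {"xyz":[0,0,0],"spin":0},
    {"xyz":[0,0,0],"spin":0}
  ]
}}

```text
time: 37.45
tool_pos: [579.9, -387.5, 240.3]
tcp_rot: [3.142, 0.0, 1.539]
contact_force: [-0.6, -0.3, -0.4]
grip_width: 41.6
finger_force: 2.0
```

Emit:
{"method": "jog_arm", "body": {
  "gripper": 50,
  "targets": [
    {"xyz":[0,0,0],"spin":0},
    {"xyz":[0,0,0],"spin":0},
    {"xyz":[0,0,0],"spin":0},
    {"xyz":[0,0,0],"spin":0},
    {"xyz":[0,0,0],"spin":0},
    {"xyz":[0,0,0],"spin":0},
    {"xyz":[0,0,0],"spin":0},
    {"xyz":[0,0,0],"spin":0},
    {"xyz":[0,0,0],"spin":0},
    {"xyz":[0,0,0],"spin":0}
  ]
}}

```text
time: 38.7
tool_pos: [579.9, -387.5, 240.3]
tcp_rot: [-3.142, 0.0, 1.539]
contact_force: [0.2, -0.5, -0.2]
grip_width: 46.0
finger_force: 0.0
```

```bash
python3 pen.py pen
```

```text
[ 579.9 -387.5  240.3] 45.96 0.0 [ 0.2 -0.5 -0.2]
blob ((124.36830139160156, 186.2853546142578), (26.569927215576172, 12.247846603393555), 69.77513122558594) 209
0 [139. 174.]
20 [140. 179.]
40 [138. 182.]
60 [134. 185.]
80 [128. 185.]
90 [125. 185.]
```

The pen hangs plumb on hook 2. I'll re-grip the ring and tug gently.

Emit:
{"method": "jog_arm", "body": {
  "gripper": 0,
  "targets": [
    {"xyz":[-0.04,0,0],"spin":0},
    {"xyz":[-0.04,0,0],"spin":0},
    {"xyz":[0,0,0],"spin":0},
    {"xyz":[0,0,0],"spin":0},
    {"xyz":[0,0,0],"spin":0},
    {"xyz":[0,0,0],"spin":0},
    {"xyz":[0,0,0],"spin":0},
    {"xyz":[0,0,0],"spin":0},
    {"xyz":[0,0,0],"spin":0},
    {"xyz":[0,0,0],"spin":0}
  ]
}}

```text
time: 40.0
tool_pos: [579.7, -393.9, 240.3]
tcp_rot: [-3.142, 0.0, 1.539]
contact_force: [0.3, 0.1, -1.5]
grip_width: 40.6
finger_force: 30.0
```

Emit:
{"method": "jog_arm", "body": {
  "targets": [
    {"xyz":[0,0,0.015],"spin":0},
    {"xyz":[0,0,0.015],"spin":0},
    {"xyz":[0,0,0],"spin":0},
    {"xyz":[0,0,0],"spin":0},
    {"xyz":[0,0,0],"spin":0},
    {"xyz":[0,0,0],"spin":0},
    {"xyz":[0,0,0],"spin":0},
    {"xyz":[0,0,0],"spin":0},
    {"xyz":[0,0,0],"spin":0},
    {"xyz":[0,0,0],"spin":0}
  ]
}}

```text
time: 41.25
tool_pos: [579.8, -394.1, 239.5]
tcp_rot: [3.14, 0.002, 1.539]
contact_force: [-1.2, 0.4, 4.6]
grip_width: 40.0
finger_force: 30.0
```

Emit:
{"method": "jog_arm", "body": {
  "targets": [
    {"xyz":[0,0,0.012],"spin":0},
    {"xyz":[0,0,0],"spin":0},
    {"xyz":[0,0,0],"spin":0},
    {"xyz":[0,0,0],"spin":0},
    {"xyz":[0,0,0],"spin":0},
    {"xyz":[0,0,-0.014],"spin":0},
    {"xyz":[0,0,-0.014],"spin":0},
    {"xyz":[0,0,-0.012],"spin":0},
    {"xyz":[0,0,0],"spin":0},
    {"xyz":[0,0,0],"spin":0}
  ]
}}

```text
time: 42.5
tool_pos: [579.7, -393.9, 239.9]
tcp_rot: [-3.141, -0.0, 1.539]
contact_force: [0.1, -0.5, 1.6]
grip_width: 40.2
finger_force: 30.0
```

Emit:
{"method": "jog_arm", "body": {
  "gripper": 62,
  "targets": [
    {"xyz":[0,0,0],"spin":0},
    {"xyz":[0,0,0],"spin":0},
    {"xyz":[0,0,0],"spin":0},
    {"xyz":[0,0,0],"spin":0},
    {"xyz":[0,0,-0.2],"spin":0},
    {"xyz":[0,0,-0.3],"spin":0},
    {"xyz":[0,0,-0.4],"spin":0},
    {"xyz":[0,0,-0.4],"spin":0},
    {"xyz":[0.3,0,0],"spin":0},
    {"xyz":[0.5,0,0],"spin":0}
  ]
}}

```text
time: 43.75
tool_pos: [581.5, -330.4, 343.9]
tcp_rot: [3.141, 0.0, 1.537]
contact_force: [0.6, -0.5, -0.0]
grip_width: 56.9
finger_force: 0.0
```

```bash
python3 - <<'E'
from h import *
im=bot.capture('scene'); k=K('scene')
print(blob(im,*YEL,(95,140,160,230))[0], proj(k,(580,-395,265-116+22)))
t=bot.capture('top'); kt=K('top'); cv2.imwrite('pics/t10.png',t)
for n,lo,hi in [('orange',*ORG),('red',(0,150,60),(4,255,255)),('blue',(105,100,40),(125,255,255)),('green',(50,80,30),(80,255,255))]:
    for box in [(140,130,290,235)]:
        b=blob(t,lo,hi,box,10)
        if b: print(n,b[0],onz(kt,*b[0][0],25).round(0))
E
```

```text
((122.39420318603516, 186.16497802734375), (26.549747467041016, 12.296197891235352), 72.47443389892578) [123.09549523 185.30566194]
orange ((178.82601928710938, 186.71270751953125), (8.70466423034668, 42.42519760131836), 82.303955078125) [571. 371.  25.]
red ((189.3243408203125, 196.44595336914062), (13.1519193649292, 3.781176805496216), 80.53767395019531) [538. 333.  25.]
blue ((269.0, 150.5), (13.0, 2.0), 90.0) [710.  56.  25.]
green ((269.5, 205.5), (13.0, 1.0), 90.0) [514.  50.  25.]
```

The pen hangs as it should on hook 2. The red cylinder has been knocked, its foot now at about (538,333). Next is the balance.

Emit:
{"method": "jog_arm", "body": {
  "targets": [
    {"xyz":[0.5,0,0],"spin":0},
    {"xyz":[0.7,0,0],"spin":0},
    {"xyz":[0.74,0,0],"spin":0},
    {"xyz":[0.74,0,0],"spin":0},
    {"xyz":[0.74,0,0],"spin":0},
    {"xyz":[0.74,0,0],"spin":0},
    {"xyz":[0.74,0,0],"spin":0},
    {"xyz":[0.74,0,0],"spin":0},
    {"xyz":[0.74,0,0],"spin":0},
    {"xyz":[0.6,0,0.2],"spin":0}
  ]
}}

```text
time: 45.1
tool_pos: [600.2, 230.3, 329.3]
tcp_rot: [3.138, -0.001, 1.54]
contact_force: [1.1, -0.9, 0.1]
grip_width: 56.6
finger_force: 0.0
```

Emit:
{"method": "jog_arm", "body": {
  "targets": [
    {"xyz":[0.5,0,0.4],"spin":-0.85},
    {"xyz":[0.3,-0.1,0.5],"spin":-0.85},
    {"xyz":[0,0,0],"spin":0},
    {"xyz":[0,0,0],"spin":0},
    {"xyz":[0,0,0],"spin":0},
    {"xyz":[0,0,0],"spin":0},
    {"xyz":[0,0,0],"spin":0},
    {"xyz":[0,0,0],"spin":0},
    {"xyz":[0,0,0],"spin":0},
    {"xyz":[0,0,0],"spin":0}
  ]
}}

```text
time: 46.35
tool_pos: [591.6, 291.8, 256.1]
tcp_rot: [-3.142, 0.0, 1.709]
contact_force: [0.7, 0.6, 0.3]
grip_width: 57.0
finger_force: 0.0
```

```bash
python3 - <<'E'
from h import *
k=K('wrist'); o=bot.get_obs(); im=bot.capture('wrist'); cv2.imwrite('pics/w11.png',im); np.save('w11k.npy',np.array([*k[:3],*k[3],*k[4].ravel()]))
m=blob(im,*ORG,(120,0,400,235)); print(m[0])
c,wh,L=axis(k,im,ORG,(120,0,400,235),30); print(o['tool_pos'],o['tcp_rot'][2],c,wh,L,'ring',c+L*99,'yaw',np.arctan2(-L[1],-L[0]))
r=blob(im,(0,150,60),(4,255,255),(0,0,512,235),10); print(r and (r[0],onz(k,*r[0][0],25)))
E
```

```text
((254.84420776367188, 86.50202178955078), (141.29977416992188, 27.98465347290039), 89.25594329833984)
[591.58519137 291.75694045 256.0691315 ] 1.7088782565224339 [574.5043335  371.93536377] (29.427658081054688, 147.8818817138672) [ 0.15452    -0.98798966] ring [589.80181408 274.12438965] yaw 1.725938
(((218.0, 120.5), (47.99999237060547, 6.999999046325684), -0.0), array([536.80756152, 333.4682166 ,  25.        ]))
```

View pics/w11.png

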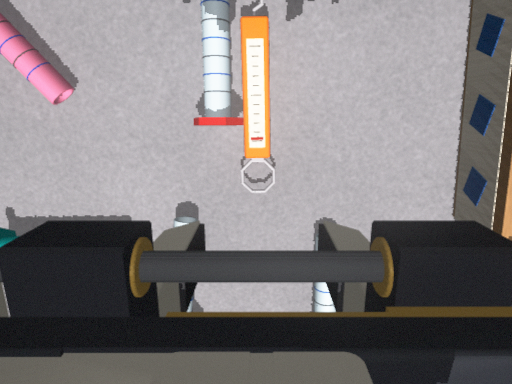

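Wrist view: balance ring at (258,176), housing (241–270, 16–157). The red foot at (218,121) lies beside it and clear of the fingers.

Emit:
{"method": "jog_arm", "body": {
  "gripper": 60,
  "targets": [
    {"xyz":[-0.223,-0.057,0],"spin":-0.17},
    {"xyz":[0,0,0.5],"spin":0},
    {"xyz":[0,0,0.6],"spin":0},
    {"xyz":[0,0,0.6],"spin":0},
    {"xyz":[0,0,0.5],"spin":0},
    {"xyz":[0,0,0.45],"spin":0},
    {"xyz":[0,0,0.3],"spin":0},
    {"xyz":[0,0,0.19],"spin":0},
    {"xyz":[0,0,0],"spin":0},
    {"xyz":[0,0,0],"spin":0}
  ]
}}

```text
time: 47.65
tool_pos: [590.4, 273.7, 6.1]
tcp_rot: [3.14, -0.0, 1.726]
contact_force: [-0.9, 0.9, 0.3]
grip_width: 55.0
finger_force: 0.0
```

Emit:
{"method": "jog_arm", "body": {
  "gripper": 44.6,
  "targets": [
    {"xyz":[0,0,0],"spin":0},
    {"xyz":[0,0,0],"spin":0},
    {"xyz":[0,0,0],"spin":0},
    {"xyz":[0,0,0],"spin":0},
    {"xyz":[0,0,0],"spin":0},
    {"xyz":[0,0,0],"spin":0},
    {"xyz":[0,0,0],"spin":0},
    {"xyz":[0,0,0],"spin":0},
    {"xyz":[0,0,0],"spin":0},
    {"xyz":[0,0,0],"spin":0}
  ]
}}

```text
time: 48.9
tool_pos: [589.9, 273.3, 5.3]
tcp_rot: [3.141, 0.0, 1.726]
contact_force: [1.1, -2.0, 5.8]
grip_width: 40.9
finger_force: 12.9
```

Emit:
{"method": "jog_arm", "body": {
  "targets": [
    {"xyz":[0,0,-0.12],"spin":0},
    {"xyz":[0.01,0,-0.12],"spin":0},
    {"xyz":[0.02,0,-0.12],"spin":0},
    {"xyz":[0.02,0,-0.12],"spin":0},
    {"xyz":[0.03,0,-0.12],"spin":0},
    {"xyz":[0.03,0,-0.12],"spin":0},
    {"xyz":[0.05,0,-0.12],"spin":0},
    {"xyz":[0.05,0,-0.12],"spin":0},
    {"xyz":[0,0,0],"spin":0},
    {"xyz":[0,0,0],"spin":0}
  ]
}}

```text
time: 50.15
tool_pos: [586.9, 290.0, 81.5]
tcp_rot: [-3.141, 0.0, 1.726]
contact_force: [0.5, -0.6, -0.6]
grip_width: 41.0
finger_force: 12.8
```

```bash
python3 pen.py bal
```

```text
[586.9 290.   81.5] 40.96 12.8 [ 0.5 -0.6 -0.6]
blob ((344.9189758300781, 238.62095642089844), (26.3670654296875, 10.137336730957031), 2.8624050617218018) 181
0 [344. 228.]
20 [340. 233.]
40 [334. 237.]
60 [326. 240.]
80 [317. 242.]
90 [312. 242.]
```

Emit:
{"method": "jog_arm", "body": {
  "targets": [
    {"xyz":[0.06,0,-0.11],"spin":0},
    {"xyz":[0.07,0,-0.11],"spin":0},
    {"xyz":[0.08,0,-0.11],"spin":0},
    {"xyz":[0.09,0,-0.11],"spin":0},
    {"xyz":[0.1,0,-0.11],"spin":0},
    {"xyz":[0.1,0,-0.11],"spin":0},
    {"xyz":[0.1,0,-0.1],"spin":0},
    {"xyz":[0.1,0,-0.09],"spin":0},
    {"xyz":[0,0,0],"spin":0},
    {"xyz":[0,0,0],"spin":0}
  ]
}}

```text
time: 51.45
tool_pos: [578.1, 345.1, 149.3]
tcp_rot: [-3.141, 0.001, 1.726]
contact_force: [0.7, -0.0, -0.7]
grip_width: 41.1
finger_force: 12.7
```

```bash
python3 pen.py bal
```

```text
[578.1 345.1 149.3] 41.09 12.7 [ 0.7 -0.  -0.7]
blob ((363.8276062011719, 230.43101501464844), (22.28343963623047, 10.956024169921875), 21.801410675048828) 157
0 [364. 217.]
20 [360. 223.]
40 [353. 227.]
60 [345. 231.]
80 [335. 232.]
90 [330. 232.]
```

```bash
cat > bal.py <<'E'
from h import *
o=bot.get_obs(); k=K('scene'); im=bot.capture('scene'); p=o['tool_pos']; yaw=o['tcp_rot'][2]; t=np.array([np.cos(yaw),np.sin(yaw),0])
r=p+[0,0,12]; u=proj(k,r).astype(int); m=cv2.inRange(cv2.cvtColor(im,cv2.COLOR_BGR2HSV),*ORG); x0,y0=u[0]-40,u[1]-40
q=np.argwhere(m[y0:u[1]+70,max(x0,0):u[0]+110])[:,::-1]+[max(x0,0),y0]
print(p.round(1),round(o['grip_width'],2),round(o['finger_force'],1),o['contact_force'].round(1)); print('rect',cv2.minAreaRect(q.astype(np.float32)),len(q))
for th in (0,20,40,50,60,70,80,90):
    a=np.radians(th); d=t*np.cos(a)-np.array([0,0,np.sin(a)]); A=proj(k,r+d*24);B=proj(k,r+d*174); print(th,((A+B)/2).round(1),np.degrees(np.arctan2(*(B-A)[::-1])).round(0))
E
python3 bal.py
```

```text
[578.2 345.  149.2] 41.35 12.7 [-0.3 -0.2 -1.7]
rect ((356.9244689941406, 226.41844177246094), (38.099098205566406, 12.943924903869629), 31.263729095458984) 167
0 [363.9 217.4] 1.0
20 [359.7 222.9] 13.0
40 [352.9 227.3] 29.0
50 [348.8 229. ] 39.0
60 [344.3 230.4] 53.0
70 [339.6 231.3] 69.0
80 [334.8 231.9] 87.0
90 [330. 232.] 105.0
```

Emit:
{"method": "jog_arm", "body": {
  "gripper": 44.9,
  "targets": [
    {"xyz":[0,0,0],"spin":0},
    {"xyz":[0,0,0],"spin":0},
    {"xyz":[0,0,0],"spin":0},
    {"xyz":[0,0,0],"spin":0},
    {"xyz":[0,0,0],"spin":0},
    {"xyz":[0,0,0],"spin":0},
    {"xyz":[0,0,0],"spin":0},
    {"xyz":[0,0,0],"spin":0},
    {"xyz":[0,0,0],"spin":0},
    {"xyz":[0,0,0],"spin":0}
  ]
}}

```text
time: 52.8
tool_pos: [578.7, 345.2, 150.2]
tcp_rot: [3.141, 0.0, 1.726]
contact_force: [-0.0, -3.2, 4.6]
grip_width: 41.2
finger_force: 7.2
```

Emit:
{"method": "jog_arm", "body": {
  "gripper": 0,
  "targets": [
    {"xyz":[0,0,0],"spin":0},
    {"xyz":[0,0,0],"spin":0},
    {"xyz":[0,0,0],"spin":0},
    {"xyz":[0,0,0],"spin":0},
    {"xyz":[0,0,-0.3],"spin":0.8},
    {"xyz":[0,0,-0.4],"spin":0.8},
    {"xyz":[0,0,-0.5],"spin":0},
    {"xyz":[0,0,-0.5],"spin":0},
    {"xyz":[0,0,-0.4],"spin":0},
    {"xyz":[0,0,0],"spin":0}
  ]
}}

```text
time: 54.05
tool_pos: [578.8, 346.2, 319.8]
tcp_rot: [3.138, -0.002, 1.566]
contact_force: [-0.6, 0.0, -0.6]
grip_width: 40.7
finger_force: 30.0
```

```bash
python3 bal.py
```

```text
[578.8 346.2 319.8] 40.65 30.0 [-0.6  0.  -0.6]
rect ((355.6176452636719, 208.52940368652344), (30.012252807617188, 10.461414337158203), 59.036251068115234) 240
0 [376.9 190. ] 8.0
20 [371.8 196.4] 21.0
40 [363.8 201.2] 37.0
50 [359.  202.8] 47.0
60 [353.9 203.9] 59.0
70 [348.6 204.5] 73.0
80 [343.2 204.5] 89.0
90 [337.8 203.9] 105.0
```

```bash
cat >> bal.py <<'E'
b=cv2.boxPoints(cv2.minAreaRect(q.astype(np.float32))); b=b[b[:,1].argsort()]; print('ends',b[:2].mean(0),b[2:].mean(0))
n=lambda a:t*np.sin(a)+np.array([0,0,np.cos(a)])
for th in (50,60,70):
    a=np.radians(th); d=t*np.cos(a)-np.array([0,0,np.sin(a)]); print(th,'top face ends',proj(k,r+d*24+15*n(a)).round(1),proj(k,r+d*174+15*n(a)).round(1),'axis',proj(k,r+d*24).round(1),proj(k,r+d*174).round(1))
E
python3 bal.py | tail -4
```

```text
ends [347.1176 195.5294] [362.8235  221.70589]
50 top face ends [351.1 188.7] [375. 215.] axis [346.7 190.1] [370.7 216.1]
60 top face ends [350.2 189.5] [366.3 217.3] axis [345.4 190.4] [361.8 218. ]
70 top face ends [349.1 190.2] [357.2 218.7] axis [344.  190.6] [352.6 218.9]
```

Emit:
{"method": "jog_arm", "body": {
  "targets": [
    {"xyz":[-0.3,-0.1,0],"spin":0},
    {"xyz":[-0.5,-0.16,0],"spin":0},
    {"xyz":[-0.7,-0.16,0],"spin":0},
    {"xyz":[-0.7,-0.16,0],"spin":0},
    {"xyz":[-0.7,-0.16,0],"spin":0},
    {"xyz":[-0.7,-0.16,0],"spin":0},
    {"xyz":[-0.7,-0.16,0],"spin":0},
    {"xyz":[-0.7,-0.16,0],"spin":0},
    {"xyz":[-0.7,-0.16,0],"spin":0},
    {"xyz":[-0.7,-0.16,0],"spin":0}
  ]
}}

```text
time: 55.4
tool_pos: [451.2, -167.2, 315.7]
tcp_rot: [-3.139, -0.002, 1.566]
contact_force: [0.8, 0.1, -2.0]
grip_width: 40.5
finger_force: 30.0
```

Emit:
{"method": "jog_arm", "body": {
  "targets": [
    {"xyz":[-0.5,-0.06,0],"spin":0},
    {"xyz":[-0.4,0,0],"spin":0},
    {"xyz":[-0.35,0,0],"spin":0},
    {"xyz":[-0.15,0,0],"spin":0},
    {"xyz":[0,0,0],"spin":0},
    {"xyz":[0,0,0],"spin":0},
    {"xyz":[0,0,0],"spin":0},
    {"xyz":[0,0,0],"spin":0},
    {"xyz":[0,0,0],"spin":0},
    {"xyz":[0,0,0],"spin":0}
  ]
}}

```text
time: 56.65
tool_pos: [447.2, -277.9, 317.8]
tcp_rot: [3.141, 0.0, 1.566]
contact_force: [0.1, 0.7, -0.5]
grip_width: 40.5
finger_force: 30.0
```

```bash
python3 bal.py
```

```text
[ 447.2 -277.9  317.8] 40.54 30.0 [ 0.1  0.7 -0.5]
rect ((154.0600128173828, 167.08001708984375), (41.400001525878906, 68.40001678466797), 53.13010025024414) 314
0 [186.  133.9] 7.0
20 [185.6 140.8] 21.0
40 [182.  146.1] 33.0
50 [179.2 148. ] 39.0
60 [175.9 149.3] 46.0
70 [172.1 150.1] 54.0
80 [168.  150.3] 63.0
90 [163.6 150. ] 73.0
ends [181.42001 146.56001] [126.70001 187.60002]
50 top face ends [165.7 133.1] [198.  159.9] axis [163.1 134.7] [195.3 161.2]
60 top face ends [165.5 134. ] [192.6 162.6] axis [162.3 135.1] [189.5 163.5]
70 top face ends [165.  134.8] [186.3 164.5] axis [161.3 135.4] [182.9 164.9]
```

```bash
sed -i "s/^print(p.round/if p[1]<0: q=q[(q[:,0]>150)\&(q[:,1]<185)]\nprint(p.round/" bal.py; python3 bal.py | sed -n '2p;11,14p'; python3 - <<'E'
from h import *
k=K('scene'); print(proj(k,(447,-278,320))-proj(k,(447,-278,330)))
E
```

```text
rect ((175.6867218017578, 150.95021057128906), (41.51169204711914, 11.119717597961426), 48.5035285949707) 311
ends [161.93443 135.40416] [189.43901 166.49626]
50 top face ends [165.7 133.1] [198.  159.9] axis [163.1 134.7] [195.3 161.3]
60 top face ends [165.5 134. ] [192.6 162.7] axis [162.3 135.1] [189.5 163.6]
70 top face ends [165.  134.8] [186.3 164.5] axis [161.3 135.4] [182.9 164.9]
[0.66182195 2.18093841]
```

Emit:
{"method": "jog_arm", "body": {
  "targets": [
    {"xyz":[-0.2,0.02,0.1],"spin":0},
    {"xyz":[-0.25,0.02,0.1],"spin":0},
    {"xyz":[-0.25,0.01,0.1],"spin":0},
    {"xyz":[-0.18,0,0.08],"spin":0},
    {"xyz":[-0.12,0,0.06],"spin":0},
    {"xyz":[-0.1,0,0.06],"spin":0},
    {"xyz":[-0.08,0,0.05],"spin":0},
    {"xyz":[0,0,0],"spin":0},
    {"xyz":[0,0,0],"spin":0},
    {"xyz":[0,0,0],"spin":0}
  ]
}}

```text
time: 58.0
tool_pos: [450.9, -372.1, 274.1]
tcp_rot: [3.141, 0.0, 1.566]
contact_force: [-0.4, 0.6, -2.2]
grip_width: 40.5
finger_force: 30.0
```

Emit:
{"method": "jog_arm", "body": {
  "targets": [
    {"xyz":[-0.06,0,0.04],"spin":0},
    {"xyz":[-0.06,0,0.04],"spin":0},
    {"xyz":[-0.05,0,0.05],"spin":0},
    {"xyz":[-0.03,0,0.05],"spin":0},
    {"xyz":[0,0,0.05],"spin":0},
    {"xyz":[0,0,0.03],"spin":0},
    {"xyz":[0,0,0],"spin":0},
    {"xyz":[0,0,0],"spin":0},
    {"xyz":[0,0,0],"spin":0},
    {"xyz":[0,0,0],"spin":0}
  ]
}}

```text
time: 59.25
tool_pos: [450.7, -388.4, 253.1]
tcp_rot: [3.141, 0.0, 1.566]
contact_force: [0.1, 0.3, -1.5]
grip_width: 40.8
finger_force: 30.0
```

Lower until the hook takes the load.

Emit:
{"method": "jog_arm", "body": {
  "targets": [
    {"xyz":[0,0,0.03],"spin":0},
    {"xyz":[0,0,0.03],"spin":0},
    {"xyz":[0,0,0.02],"spin":0},
    {"xyz":[0,0,0],"spin":0},
    {"xyz":[0,0,0],"spin":0},
    {"xyz":[0,0,0],"spin":0},
    {"xyz":[0,0,0],"spin":0},
    {"xyz":[0,0,0],"spin":0},
    {"xyz":[0,0,0],"spin":0},
    {"xyz":[0,0,0],"spin":0}
  ]
}}

```text
time: 60.5
tool_pos: [450.7, -388.4, 246.6]
tcp_rot: [3.142, 0.0, 1.566]
contact_force: [-0.6, -0.2, -1.4]
grip_width: 40.5
finger_force: 30.0
```

Emit:
{"method": "jog_arm", "body": {
  "targets": [
    {"xyz":[0,0,0.02],"spin":0},
    {"xyz":[0,0,0.02],"spin":0},
    {"xyz":[0,0,0],"spin":0},
    {"xyz":[0,0,0],"spin":0},
    {"xyz":[0,0,0],"spin":0},
    {"xyz":[0,0,0],"spin":0},
    {"xyz":[0,0,0],"spin":0},
    {"xyz":[0,0,0],"spin":0},
    {"xyz":[0,0,0],"spin":0},
    {"xyz":[0,0,0],"spin":0}
  ]
}}

```text
time: 61.75
tool_pos: [450.6, -388.4, 243.4]
tcp_rot: [3.142, 0.0, 1.566]
contact_force: [0.6, 0.2, -0.7]
grip_width: 40.4
finger_force: 30.0
```

Emit:
{"method": "jog_arm", "body": {
  "targets": [
    {"xyz":[0,0,0.02],"spin":0},
    {"xyz":[0,0,0.02],"spin":0},
    {"xyz":[0,0,0],"spin":0},
    {"xyz":[0,0,0],"spin":0},
    {"xyz":[0,0,0],"spin":0},
    {"xyz":[0,0,0],"spin":0},
    {"xyz":[0,0,0],"spin":0},
    {"xyz":[0,0,0],"spin":0},
    {"xyz":[0,0,0],"spin":0},
    {"xyz":[0,0,0],"spin":0}
  ]
}}

```text
time: 63.0
tool_pos: [450.9, -388.9, 241.6]
tcp_rot: [3.14, 0.002, 1.566]
contact_force: [-2.4, 1.3, 6.6]
grip_width: 40.5
finger_force: 30.0
```

```bash
python3 bal.py | sed -n '1,2p;11,14p'
```

```text
[ 450.9 -388.9  241.6] 40.46 30.0 [-2.4  1.3  6.6]
rect ((156.90826416015625, 170.5275421142578), (18.489892959594727, 9.414268493652344), 28.300758361816406) 114
ends [148.76836 166.14452] [165.04817 174.91057]
50 top face ends [140.  145.7] [172.2 170.4] axis [137.7 147.2] [169.8 171.7]
60 top face ends [139.8 146.5] [167.3 173. ] axis [137.  147.5] [164.5 173.8]
70 top face ends [139.4 147.2] [161.6 174.6] axis [136.1 147.7] [158.4 174.9]
```

Contact at the hook (6.6 N). As with the pen, I'll ease off and let it swing.

Emit:
{"method": "jog_arm", "body": {
  "gripper": 44.9,
  "targets": [
    {"xyz":[0,0,-0.025],"spin":0},
    {"xyz":[0,0,0],"spin":0},
    {"xyz":[0,0,0],"spin":0},
    {"xyz":[0,0,0],"spin":0},
    {"xyz":[0,0,0],"spin":0},
    {"xyz":[0,0,0],"spin":0},
    {"xyz":[0,0,0],"spin":0},
    {"xyz":[0,0,0],"spin":0},
    {"xyz":[0,0,0],"spin":0},
    {"xyz":[0,0,0],"spin":0}
  ]
}}

```text
time: 64.3
tool_pos: [450.6, -388.4, 242.1]
tcp_rot: [-3.142, -0.0, 1.566]
contact_force: [-0.8, -1.4, -0.6]
grip_width: 41.1
finger_force: 7.1
```

Emit:
{"method": "jog_arm", "body": {
  "gripper": 45.2,
  "targets": [
    {"xyz":[0,0,0],"spin":0},
    {"xyz":[0,0,0],"spin":0},
    {"xyz":[0,0,0],"spin":0},
    {"xyz":[0,0,0],"spin":0},
    {"xyz":[0,0,0],"spin":0},
    {"xyz":[0,0,0],"spin":0},
    {"xyz":[0,0,0],"spin":0},
    {"xyz":[0,0,0],"spin":0},
    {"xyz":[0,0,0],"spin":0},
    {"xyz":[0,0,0],"spin":0}
  ]
}}

```text
time: 65.55
tool_pos: [450.6, -388.4, 242.2]
tcp_rot: [3.142, 0.0, 1.566]
contact_force: [-0.5, -0.3, 0.5]
grip_width: 41.5
finger_force: 0.0
```

Emit:
{"method": "jog_arm", "body": {
  "gripper": 50,
  "targets": [
    {"xyz":[0,0,0],"spin":0},
    {"xyz":[0,0,0],"spin":0},
    {"xyz":[0,0,0],"spin":0},
    {"xyz":[0,0,0],"spin":0},
    {"xyz":[-0.04,0,0],"spin":0},
    {"xyz":[-0.04,0,0],"spin":0},
    {"xyz":[0,0,0],"spin":0},
    {"xyz":[0,0,0],"spin":0},
    {"xyz":[0,0,0],"spin":0},
    {"xyz":[0,0,0],"spin":0}
  ]
}}

```text
time: 66.8
tool_pos: [450.6, -394.8, 242.2]
tcp_rot: [3.142, 0.0, 1.566]
contact_force: [-0.7, 0.1, -0.1]
grip_width: 45.7
finger_force: 0.0
```

```bash
python3 bal.py | sed -n '1p'; python3 - <<'E'
from h import *
im=bot.capture('scene'); k=K('scene'); m=cv2.inRange(cv2.cvtColor(im,cv2.COLOR_BGR2HSV),*ORG)
N,l,s,c=cv2.connectedComponentsWithStats(m[140:215,100:190])
for i in range(1,N):
    if s[i,4]>15: print(s[i]+[100,140,0,0,0],c[i]+[100,140])
print('housing expected',proj(k,(450.5,-395,224)),proj(k,(450.5,-395,74)))
E
```

```text
[ 450.6 -394.8  242.2] 45.74 0.0 [-0.7  0.1 -0.1]
[129 147  13  30 214] [135.19158879 162.41121495]
housing expected [132.90762147 148.52529206] [143.4327111  175.22348633]
```

The balance hangs plumb on hook 1. Grip and tug.

Emit:
{"method": "jog_arm", "body": {
  "gripper": 0,
  "targets": [
    {"xyz":[0,0,0.02],"spin":0},
    {"xyz":[0,0,0],"spin":0},
    {"xyz":[0,0,0],"spin":0},
    {"xyz":[0,0,0],"spin":0},
    {"xyz":[0,0,0],"spin":0},
    {"xyz":[0,0,0],"spin":0},
    {"xyz":[0,0,0],"spin":0},
    {"xyz":[0,0,0],"spin":0},
    {"xyz":[0,0,0],"spin":0},
    {"xyz":[0,0,0],"spin":0}
  ]
}}

```text
time: 68.15
tool_pos: [450.6, -394.9, 240.6]
tcp_rot: [3.142, 0.0, 1.566]
contact_force: [-1.5, -1.5, 1.7]
grip_width: 39.5
finger_force: 30.0
```

Emit:
{"method": "jog_arm", "body": {
  "targets": [
    {"xyz":[0,0,0.015],"spin":0},
    {"xyz":[0,0,0.015],"spin":0},
    {"xyz":[0,0,0],"spin":0},
    {"xyz":[0,0,0],"spin":0},
    {"xyz":[0,0,0],"spin":0},
    {"xyz":[0,0,0],"spin":0},
    {"xyz":[0,0,0],"spin":0},
    {"xyz":[0,0,0],"spin":0},
    {"xyz":[0,0,0],"spin":0},
    {"xyz":[0,0,0],"spin":0}
  ]
}}

```text
time: 69.4
tool_pos: [450.8, -395.1, 240.1]
tcp_rot: [3.14, 0.002, 1.566]
contact_force: [-4.0, 1.1, 11.7]
grip_width: 39.2
finger_force: 30.0
```

Emit:
{"method": "jog_arm", "body": {
  "targets": [
    {"xyz":[0,0,0.01],"spin":0},
    {"xyz":[0,0,0],"spin":0},
    {"xyz":[0,0,0],"spin":0},
    {"xyz":[0,0,0],"spin":0},
    {"xyz":[0,0,0],"spin":0},
    {"xyz":[0,0,0],"spin":0},
    {"xyz":[0,0,0],"spin":0},
    {"xyz":[0,0,0],"spin":0},
    {"xyz":[0,0,0],"spin":0},
    {"xyz":[0,0,0],"spin":0}
  ]
}}

```text
time: 70.65
tool_pos: [450.8, -395.2, 240.0]
tcp_rot: [3.139, 0.003, 1.566]
contact_force: [-4.9, 1.5, 15.1]
grip_width: 39.2
finger_force: 30.1
```

Tug reached 15 N with the ring held. Now release and go for the green cylinder.

Emit:
{"method": "jog_arm", "body": {
  "gripper": 62,
  "targets": [
    {"xyz":[0,0,-0.04],"spin":0},
    {"xyz":[0,0,0],"spin":0},
    {"xyz":[0,0,0],"spin":0},
    {"xyz":[0,0,0],"spin":0},
    {"xyz":[0,0,0],"spin":0},
    {"xyz":[0,0,-0.2],"spin":0},
    {"xyz":[0,0,-0.3],"spin":0},
    {"xyz":[0,0,-0.4],"spin":0},
    {"xyz":[0,0,-0.3],"spin":0},
    {"xyz":[0.3,0,0],"spin":0}
  ]
}}

```text
time: 71.9
tool_pos: [451.0, -372.1, 338.2]
tcp_rot: [3.139, 0.003, 1.564]
contact_force: [-0.0, 0.3, -0.6]
grip_width: 57.5
finger_force: 0.0
```

Emit:
{"method": "jog_arm", "body": {
  "gripper": 80,
  "targets": [
    {"xyz":[0.5,0.08,0],"spin":0},
    {"xyz":[0.7,0.08,0],"spin":0},
    {"xyz":[0.7,0.08,0],"spin":0},
    {"xyz":[0.7,0.08,0.1],"spin":0},
    {"xyz":[0.7,0.08,0.2],"spin":0},
    {"xyz":[0.7,0.08,0.2],"spin":0},
    {"xyz":[0.7,0.08,0.3],"spin":0},
    {"xyz":[0.7,0.08,0.3],"spin":-0.4},
    {"xyz":[0.4,0.1,0],"spin":0},
    {"xyz":[0,0,0],"spin":0}
  ]
}}

```text
time: 73.15
tool_pos: [510.9, 95.2, 248.2]
tcp_rot: [-3.141, -0.0, 1.609]
contact_force: [0.9, -0.8, 0.3]
grip_width: 73.4
finger_force: 0.0
```

```bash
cat > hang.py <<'E'
from h import *
im=bot.capture('scene'); k=K('scene'); 
for n,c,x,z in (('pen',YEL,580,171),('bal',ORG,450.5,149)):
    b=blob(im,*c,(100,135,160,230)); print(n,b[0],proj(k,(x,-395,z)).round(1))
E
cat > feet.py <<'E'
from h import *
k=K('wrist'); o=bot.get_obs(); im=bot.capture('wrist'); cv2.imwrite('pics/wf.png',im)
print(o['tool_pos'],o['tcp_rot'][2])
for n,lo,hi in [('red',(0,150,60),(4,255,255)),('blue',(105,120,40),(125,255,255)),('green',(50,80,30),(80,255,255))]:
    b=blob(im,lo,hi,(0,0,512,232),40)
    if b: 
        c,wh,a=b[0]; P=[onz(k,b[1][b[1][:,0]<=b[1][:,0].min()+1][:,0].mean(),b[1][b[1][:,0]<=b[1][:,0].min()+1][:,1].mean(),25),onz(k,b[1][b[1][:,0]>=b[1][:,0].max()-1][:,0].mean(),b[1][b[1][:,0]>=b[1][:,0].max()-1][:,1].mean(),25)]
        print(n,b[0],'corners',np.round(P,1),'mid',np.mean(P,0).round(1))
E
python3 hang.py; python3 feet.py
```

```text
pen ((123.90000915527344, 185.80001831054688), (26.385601043701172, 12.521980285644531), 63.43495178222656) [123.1 185.3]
bal ((140.27407836914062, 163.26133728027344), (32.44179916381836, 9.82286548614502), 70.20112609863281) [138.4 162.4]
[510.93875505  93.79132573 248.38361956] 1.6079492861465075
blue ((429.0, 204.0), (14.0, 48.0), 90.0) corners [[684.   52.5  25. ]
 [739.1  55.5  25. ]] mid [711.5  54.   25. ]
green ((262.5, 201.5), (13.0, 47.0), 90.0) corners [[487.5  49.3  25. ]
 [541.6  52.   25. ]] mid [514.5  50.6  25. ]
```

Both instruments hang correctly. The green foot is at (514.5,50), so I'll grip its corners.

Emit:
{"method": "jog_arm", "body": {
  "gripper": 78,
  "targets": [
    {"xyz":[-0.552,0.025,0],"spin":0.05},
    {"xyz":[0,0,0.5],"spin":0},
    {"xyz":[0,0,0.6],"spin":0},
    {"xyz":[0,0,0.6],"spin":0},
    {"xyz":[0,0,0.5],"spin":0},
    {"xyz":[0,0,0.4],"spin":0},
    {"xyz":[0,0,0.28],"spin":0},
    {"xyz":[0,0,0.15],"spin":0},
    {"xyz":[0,0,0],"spin":0},
    {"xyz":[0,0,0],"spin":0}
  ]
}}

```text
time: 74.5
tool_pos: [515.3, 48.7, 7.1]
tcp_rot: [3.14, 0.0, 1.6]
contact_force: [-0.4, -0.4, -0.2]
grip_width: 71.5
finger_force: 0.0
```

Emit:
{"method": "jog_arm", "body": {
  "gripper": 62,
  "targets": [
    {"xyz":[0,0,0],"spin":0},
    {"xyz":[0,0,0],"spin":0},
    {"xyz":[0,0,0],"spin":0},
    {"xyz":[0,0,0],"spin":0},
    {"xyz":[0,0,0],"spin":0},
    {"xyz":[0,0,0],"spin":0},
    {"xyz":[0,0,0],"spin":0},
    {"xyz":[0,0,0],"spin":0},
    {"xyz":[0,0,0],"spin":0},
    {"xyz":[0,0,0],"spin":0}
  ]
}}

```text
time: 75.75
tool_pos: [514.6, 49.1, 6.2]
tcp_rot: [3.141, 0.0, 1.601]
contact_force: [-0.1, -0.2, 3.8]
grip_width: 56.8
finger_force: 2.5
```

Emit:
{"method": "jog_arm", "body": {
  "gripper": 61.7,
  "targets": [
    {"xyz":[0,0,0],"spin":0},
    {"xyz":[0,0,0],"spin":0},
    {"xyz":[0,0,-0.12],"spin":0},
    {"xyz":[0.01,0,-0.12],"spin":0},
    {"xyz":[0.02,0,-0.12],"spin":0},
    {"xyz":[0.03,0,-0.12],"spin":0},
    {"xyz":[0.04,0,-0.12],"spin":0},
    {"xyz":[0.04,0,-0.12],"spin":0},
    {"xyz":[0.05,0,-0.12],"spin":0},
    {"xyz":[0,0,0],"spin":0}
  ]
}}

```text
time: 77.0
tool_pos: [514.6, 64.6, 74.2]
tcp_rot: [3.14, 0.0, 1.601]
contact_force: [-0.2, -0.1, -0.9]
grip_width: 56.6
finger_force: 4.2
```

```bash
cat > cyl.py <<'E'
from h import *
import sys
o=bot.get_obs(); k=K('scene'); im=bot.capture('scene'); cv2.imwrite('pics/cy.png',im); p=o['tool_pos']; yaw=o['tcp_rot'][2]; t=np.array([np.cos(yaw),np.sin(yaw),0])
print(p.round(1),round(o['grip_width'],2),round(o['finger_force'],1),o['contact_force'].round(1))
r=p+[0,0,19]; h=cv2.cvtColor(im,cv2.COLOR_BGR2HSV); m=((h[:,:,1]<45)&(h[:,:,2]>165)).astype(np.uint8); u=proj(k,r).astype(int)
M=m*0; x0=max(u[0]-30,0); M[u[1]-15:u[1]+75,x0:u[0]+75]=m[u[1]-15:u[1]+75,x0:u[0]+75]; M=cv2.morphologyEx(M,cv2.MORPH_CLOSE,np.ones((5,5)))
N,l,s,c=cv2.connectedComponentsWithStats(M)
for i in range(1,N):
    if s[i,4]>40:
        R_=cv2.minAreaRect(np.argwhere(l==i)[:,::-1].astype(np.float32)); b=cv2.boxPoints(R_); b=b[b[:,1].argsort()]; print('comp',R_,s[i])
for th in (0,20,40,50,60,70,80,90):
    a=np.radians(th); d=t*np.cos(a)-np.array([0,0,np.sin(a)]); A=proj(k,r+d*4);B=proj(k,r+d*156); print(th,'mid',((A+B)/2).round(1),'end',B.round(1),np.degrees(np.arctan2(*(B-A)[::-1])).round(0))
E
python3 cyl.py
```

```text
[514.6  64.6  74.2] 56.61 4.2 [-0.2 -0.1 -0.9]
comp ((266.4980773925781, 258.5311279296875), (41.356807708740234, 6.986368656158447), 3.5763344764709473) [246 254  42  10 285]
0 mid [277.1 204.4] end [297.8 206.9] 7.0
20 mid [275.3 208.5] end [294.3 214.8] 18.0
40 mid [271.3 211.6] end [286.5 220.8] 31.0
50 mid [268.6 212.7] end [281.3 222.9] 39.0
60 mid [265.7 213.4] end [275.5 224.4] 48.0
70 mid [262.4 213.8] end [269.3 225.2] 59.0
80 mid [259.1 213.9] end [262.7 225.4] 72.0
90 mid [255.6 213.7] end [256.  224.8] 88.0
```

```bash
sed -i 's/u\[1\]+75,x0:u/u[1]+40,x0:u/g; s/>165/>TH/; s/^import sys/import sys\nTH=int(sys.argv[1]) if len(sys.argv)>1 else 165/' cyl.py; for t in 130 145; do python3 cyl.py $t | grep comp; done; python3 -c "
import cv2;im=cv2.imread('pics/cy.png');h=cv2.cvtColor(im,cv2.COLOR_BGR2HSV)
print(h[205:226:2,258:300:4,2]);print(h[205:226:2,258:300:4,1])"
```

```text
comp ((277.0, 213.0), (54.0, 104.0), 90.0) [ 225  186  105   55 2795]
comp ((310.5, 197.5), (23.0, 37.0), 90.0) [292 186  38  24 595]
comp ((277.0, 213.0), (54.0, 104.0), 90.0) [ 225  186  105   55 2227]
comp ((272.5, 195.0), (18.0, 17.0), 90.0) [264 186  18  19 257]
comp ((308.0, 196.5), (21.0, 30.0), 90.0) [293 186  31  22 500]
comp ((325.0, 205.5), (7.0, 8.0), 90.0) [321 202   9   8  55]
[[ 56  36 138 122  83  87  89  88  89 106 161]
 [ 56  53 141 135 112  91  88  91  90  89  86]
 [ 57  77 133 142 134 125  89  88  95  94  91]
 [ 52 138 126 134 145 140 114  88  91  91  93]
 [102 143  82  76 134 143 135 124  98  92  91]
 [145 152  88  86  80 127 141 140 134  92  93]
 [156 158  87  87  92  84 126 141 140  89  92]
 [157 159  97  89  84  91  89 127 140  85  88]
 [154 160 162  84  90 134 107  83 118  85  86]
 [159 159  83  89  90  82 152 157  88  86  88]
 [158 159  94  88  88  87  90  87  85 163 108]]
[[18 14 11 27  9 12 14 23  9 17 13]
 [ 9 14  9 21 11 11  9 14 20 14 15]
 [36  7 12 11 11 35 14 20 16 16 20]
 [29 18 22 15 12 20 13 23 17 11 16]
 [30 16 19  3 15 12  9 37  8 14 14]
 [18 12 14  6 32 16 11 24 15 22 19]
 [10 11 15 15 28 12 14 13 15 17  8]
 [13 13 16 17 15 11 20 12  9  9 14]
 [10 11 11 12  8 15 12 12  2 15  6]
 [13 10 15 17 11 12 13 15 14 18 17]
 [10 11 19 20 14 15 23 18 18 14  5]]
```

The held tube runs from (266,207) to (291,219), about 28° of pivot. I'll continue.

Emit:
{"method": "jog_arm", "body": {
  "targets": [
    {"xyz":[0.06,0,-0.1],"spin":0},
    {"xyz":[0.07,0,-0.1],"spin":0},
    {"xyz":[0.07,0,-0.1],"spin":0},
    {"xyz":[0.08,0,-0.1],"spin":0},
    {"xyz":[0.1,0,-0.1],"spin":0},
    {"xyz":[0.1,0,-0.1],"spin":0},
    {"xyz":[0.12,0,-0.08],"spin":0},
    {"xyz":[0.12,0,-0.06],"spin":0},
    {"xyz":[0,0,0],"spin":0},
    {"xyz":[0,0,0],"spin":0}
  ]
}}

```text
time: 78.4
tool_pos: [512.2, 121.8, 132.3]
tcp_rot: [-3.141, 0.0, 1.601]
contact_force: [-0.8, -0.4, -0.3]
grip_width: 56.6
finger_force: 4.2
```

```bash
python3 cyl.py 125; python3 -c "
import cv2,numpy as np;im=cv2.imread('pics/cy.png');g=im[:,:,1].astype(int)
print(g[185:232:3,240:312:4])"
```

```text
[512.2 121.8 132.3] 56.59 4.2 [-0.8 -0.4 -0.3]
comp ((291.0, 205.0), (54.0, 100.0), 90.0) [ 241  178  101   55 3207]
comp ((337.25, 228.25001525878906), (16.1153621673584, 7.514466762542725), 5.19442892074585) [329 224  17   9 123]
0 mid [293.8 196.5] end [315.5 199. ] 7.0
20 mid [291.6 200.9] end [311.2 207.5] 19.0
40 mid [287.3 204.2] end [302.7 214. ] 32.0
50 mid [284.4 205.4] end [297.1 216.2] 41.0
60 mid [281.2 206.2] end [290.9 217.8] 50.0
70 mid [277.9 206.6] end [284.3 218.7] 62.0
80 mid [274.3 206.7] end [277.4 218.9] 76.0
90 mid [270.7 206.5] end [270.4 218.4] 91.0
[[151 150 152 150 151 150  44 138  24  44 106 160  92 126 153 152 150 153]
 [157 152 149 144 151  60  57 120 217  80 128 174  95 132 150 150 150 149]
 [154 148 147 151 155  44  32  45  55  48  26 180 105 128 151 151 149 147]
 [154 150 153 150 156  47  56  58  55  57  40 184 110 129 151 149 150 150]
 [147 153 151 149 142  83  52  57  53  55  96 181 117 132 153 150 153 153]
 [153 154 153 152 144  23  40  54  71  60 124 150  96 133 155  83  88  83]
 [155 152 148 151 153  82 116 123  99  69 113 119  86  93 153 124 101  86]
 [149 152 151 152 149 152 146 133 121 117 125 150 153 158 158  80  81  87]
 [150 152 153 150 151 150 150 147 151 126 128 116 156 155  81  86  88  86]
 [149 149 150 151 152 152 146 152 151 154 129 123 153 134  86  83  96  85]
 [155 151 152 152 155 151 151 149 152 151 124 126 126  81  85  90  84  87]
 [154 150 153 153 151 151 150 151 152 149 141 129 116  82  82  81  81  85]
 [152 151 151 151 152 153 153 154 147 148 146 127  78  80  81  84  83  83]
 [154 148 150 149 153 150 150 151 148 149 148 147 148 145  83 124  79 159]
 [150 151 152 151 155 151 151 149 153 148 150 149 147  79  81  84  83  83]
 [152 151 150 153 151 153 153 151 152 149 151 148 150 148  94  81  82  84]]
```

Pivoted to about 68°. I'll clamp and carry it to peg 2.

Emit:
{"method": "jog_arm", "body": {
  "gripper": 50,
  "targets": [
    {"xyz":[0,0,0],"spin":0},
    {"xyz":[0,0,0],"spin":0},
    {"xyz":[0,0,0],"spin":0},
    {"xyz":[0,0,-0.2],"spin":0},
    {"xyz":[0,0,-0.4],"spin":0},
    {"xyz":[0,0,-0.5],"spin":0},
    {"xyz":[0,0,-0.5],"spin":0},
    {"xyz":[0,0,-0.4],"spin":0},
    {"xyz":[0,0,0],"spin":0.3},
    {"xyz":[0,0,0],"spin":0}
  ]
}}

```text
time: 79.7
tool_pos: [511.8, 121.8, 291.5]
tcp_rot: [-3.14, 0.0, 1.57]
contact_force: [-0.2, -0.6, -0.3]
grip_width: 54.7
finger_force: 30.0
```

Emit:
{"method": "jog_arm", "body": {
  "targets": [
    {"xyz":[-0.3,0.04,0],"spin":0},
    {"xyz":[-0.5,0.04,0],"spin":0},
    {"xyz":[-0.55,0.04,0],"spin":0},
    {"xyz":[-0.55,0.04,0],"spin":0},
    {"xyz":[-0.55,0.04,0],"spin":0},
    {"xyz":[-0.55,0.04,0],"spin":0},
    {"xyz":[-0.55,0.04,0],"spin":0},
    {"xyz":[-0.55,0.04,0],"spin":0},
    {"xyz":[-0.5,0.04,0],"spin":0},
    {"xyz":[-0.2,0.04,0],"spin":0}
  ]
}}

```text
time: 80.95
tool_pos: [543.7, -263.9, 290.4]
tcp_rot: [-3.139, -0.002, 1.569]
contact_force: [-0.8, 1.5, -0.8]
grip_width: 54.7
finger_force: 30.0
```

```bash
python3 - <<'E'
from h import *
import pickle
im=cv2.imread('pics/w1.png');k1=pickle.load(open('w1.k','rb')); g=im.max(2)
for u,v in [(205,71),(277,76),(348,76)]:
    w=g[v-8:v+9,u-9:u+10]; q=np.argwhere(w<70); 
    M=(w<70).astype(np.uint8); d=cv2.distanceTransform(M,cv2.DIST_L2,5); j=np.unravel_index(d.argmax(),d.shape); print(d.max(),(u-9+j[1],v-8+j[0]),onz(k1,u-9+j[1],v-8+j[0],110).round(1))
o=bot.get_obs(); print(o['tool_pos'],o['tcp_rot'][2],o['finger_force'],o['grip_width'])
k=K('wrist'); w=bot.capture('wrist'); cv2.imwrite('pics/w12.png',w)
print([proj(k,(x,y,110)).round(0) for x,y in((455.5,-207),(544,-210),(633.5,-213))])
cv2.imwrite('pics/v12.png',w[20:240,120:400])
E
```

```text
1.0 (np.int64(203), np.int64(68)) [ 452.5 -204.4  110. ]
0.0 (np.int64(268), np.int64(68)) [ 533.2 -204.5  110. ]
1.4 (np.int64(349), np.int64(73)) [ 634.1 -210.5  110. ]
[ 543.65881433 -263.91518962  290.36730791] 1.568661462629744 30.00010773539543 54.6947571114206
[array([172., 115.]), array([262., 118.]), array([352., 121.])]
```

View pics/w12.png

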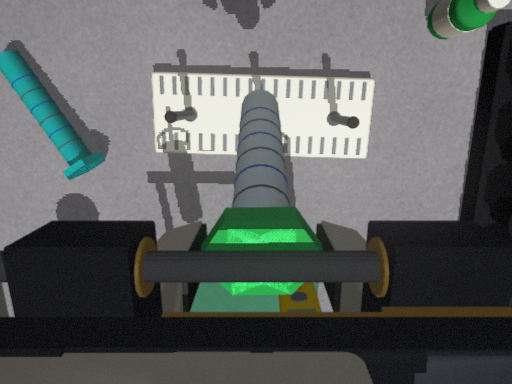

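Wrist view: mouth rim top edge at about (260,92), peg balls 1 and 3 at (171,117) and (353,122), matching the predictions within 2 px. Peg 2 is under the mouth.

```bash
python3 - <<'E'
from h import *
k=K('wrist'); o=bot.get_obs(); p=o['tool_pos']
im=cv2.imread('pics/w12.png'); print(im[84:104:1,255:266:5].max(2).ravel())
F=p+[0,0,17]
for th in (60,64,68,72,76,80,84):
    a=np.radians(th); d=np.array([0,np.cos(a),-np.sin(a)]); n=np.array([0,np.sin(a),np.cos(a)]); M=F+d*156; Lw=proj(k,M+[15,0,0])-proj(k,M-[15,0,0])
    print(th,M.round(0),'rimtop',proj(k,M+15*n).round(1),'w',Lw[0].round(1),'foot far corner',proj(k,F-4*d+25*n).round(0))
E
```

```text
[142 133 220 145 133 220 147 134 218 146 131 220 143 130 219 145 125 220
 124 124 169 118 118 126 120 121 118 117 118 121 119 120 116 120 119 119
 117 122 119 120 123 120 119 120 117 121 120 120 118 121 122 120 118 118
 118 121 119 121 122 122]
60 [ 544. -187.  172.] rimtop [261.   71.8] w 38.2 foot far corner [260. 230.]
64 [ 544. -196.  167.] rimtop [261.   84.9] w 37.1 foot far corner [260. 226.]
68 [ 544. -206.  163.] rimtop [261.   97.7] w 36.2 foot far corner [260. 222.]
72 [ 544. -217.  159.] rimtop [261.1 110.2] w 35.4 foot far corner [260. 219.]
76 [ 544. -227.  156.] rimtop [261.1 122.6] w 34.8 foot far corner [260. 216.]
80 [ 544. -238.  154.] rimtop [261.1 134.7] w 34.2 foot far corner [260. 213.]
84 [ 544. -248.  152.] rimtop [261.1 146.7] w 33.7 foot far corner [260. 211.]
```

Emit:
{"method": "jog_arm", "body": {
  "gripper": 61,
  "targets": [
    {"xyz":[-0.106,0.01,0],"spin":0},
    {"xyz":[0,0,0.2],"spin":0},
    {"xyz":[0,0,0.2],"spin":0},
    {"xyz":[0,0,0.16],"spin":0},
    {"xyz":[0,0,0],"spin":0},
    {"xyz":[0,0,0],"spin":0},
    {"xyz":[0,0,0],"spin":0},
    {"xyz":[0,0,0],"spin":0},
    {"xyz":[0,0,0],"spin":0},
    {"xyz":[0,0,0],"spin":0}
  ]
}}

```text
time: 82.25
tool_pos: [545.1, -270.7, 247.8]
tcp_rot: [3.141, 0.0, 1.571]
contact_force: [-0.0, -0.0, -0.9]
grip_width: 56.1
finger_force: 9.8
```

Emit:
{"method": "jog_arm", "body": {
  "targets": [
    {"xyz":[0.02,0,0.06],"spin":0},
    {"xyz":[0.03,0,0.06],"spin":0},
    {"xyz":[0.03,0,0.07],"spin":0},
    {"xyz":[0.04,0,0.07],"spin":0},
    {"xyz":[0.04,0,0.07],"spin":0},
    {"xyz":[0.04,0,0.07],"spin":0},
    {"xyz":[0,0,0],"spin":0},
    {"xyz":[0,0,0],"spin":0},
    {"xyz":[0,0,0],"spin":0},
    {"xyz":[0,0,0],"spin":0}
  ]
}}

```text
time: 83.5
tool_pos: [545.2, -254.8, 216.0]
tcp_rot: [3.141, 0.0, 1.571]
contact_force: [0.6, -0.5, -0.6]
grip_width: 56.1
finger_force: 9.8
```

Emit:
{"method": "jog_arm", "body": {
  "targets": [
    {"xyz":[0.1,0,0],"spin":0},
    {"xyz":[0.1,0,0],"spin":0},
    {"xyz":[0.1,0,0],"spin":0},
    {"xyz":[0,0,0],"spin":0},
    {"xyz":[0,0,0],"spin":0},
    {"xyz":[0.1,0,0],"spin":0},
    {"xyz":[0.1,0,0],"spin":0},
    {"xyz":[0.05,0,0],"spin":0},
    {"xyz":[0,0,0],"spin":0},
    {"xyz":[0,0,0],"spin":0}
  ]
}}

```text
time: 84.75
tool_pos: [545.2, -210.7, 215.8]
tcp_rot: [3.142, 0.0, 1.571]
contact_force: [0.2, 0.4, -0.9]
grip_width: 56.3
finger_force: 9.8
```

```bash
cat > foot.py <<'E'
from h import *
import sys
lo,hi={'g':((50,80,30),(80,255,255)),'b':((105,120,40),(125,255,255)),'r':((0,150,40),(5,255,255))}[sys.argv[1]]
k=K('wrist'); o=bot.get_obs(); p=o['tool_pos']; w=bot.capture('wrist'); cv2.imwrite('pics/wl.png',w)
print(p.round(1),o['contact_force'].round(1),o['finger_force'])
# tube visible +y side: bright columns along image col of tube
c=int(proj(k,p-[0,0,60])[0]); 
for v in range(60,235,7): print(v,w[v,c-24:c+25:6].max(1))
t=np.array([np.cos(o['tcp_rot'][2]),np.sin(o['tcp_rot'][2]),0]); F=p+[0,0,17]
for th in (66,74,82,90):
    a=np.radians(th); d=t*np.cos(a)-np.array([0,0,np.sin(a)]); n=t*np.sin(a)+np.array([0,0,np.cos(a)]); print(th,'rimtop',proj(k,F+d*156+15*n).round(0),'footcorner',proj(k,F-4*d+25*n).round(0),proj(k,F+4*d+25*n).round(0))
E
python3 foot.py g
```

```text
[ 545.2 -210.7  215.8] [ 0.2  0.4 -0.9] 9.767982959747314
60 [ 83  84  87  85  81 144 144 141 148]
67 [ 84  87  83  82  78 142 142 142 145]
74 [ 85  81  85  85  86 142 139 140 141]
81 [ 88  83  84  83  83 149 141 143 146]
88 [119  82  88  85  79 146 139 138 145]
95 [143  86  85  84  86 144 142 145 142]
102 [150  85  86  86  86 111 140 146 143]
109 [145  89  87  87  90  88 149 141 146]
116 [89 87 93 85 90 91 91 88 88]
123 [203 139 138 133 134 136 166 161 156]
130 [236 225 108 144  88 141 237 199 238]
137 [237 238 171 146  90 238 237 210 237]
144 [237 238 200 142 119 238 234 221 240]
151 [238 238 240 146 145 237 239 239 238]
158 [239 239 239 148 108 222 239 238 240]
165 [240 238 101 104 109 100 102 238 237]
172 [239 239 100  91 104  97 104 240 238]
179 [240 180 102 103 104 101 102 117 240]
186 [240 102  85 100 103 105  81 100 179]
193 [239  93  97 105 101 105  99  99 232]
200 [112  82  84  81  78  80  81  82  83]
207 [105 105 102 101 105 104 102 101 103]
214 [229 233 202 201 203 202 201 223 220]
221 [237 237 234 236 205 219 233 241 218]
228 [236 240 235 239 232 236 241 232 237]
66 rimtop [261.  91.] footcorner [261. 224.] [261. 211.]
74 rimtop [261. 116.] footcorner [261. 217.] [261. 207.]
82 rimtop [261. 141.] footcorner [261. 212.] [261. 204.]
90 rimtop [261. 164.] footcorner [261. 208.] [261. 202.]
```

The rim is now at row 164, so the tube is plumb over peg 2. Lower it.

Emit:
{"method": "jog_arm", "body": {
  "targets": [
    {"xyz":[0,0,0.1],"spin":0},
    {"xyz":[0,0,0.12],"spin":0},
    {"xyz":[0,0,0.12],"spin":0},
    {"xyz":[0,0,0.12],"spin":0},
    {"xyz":[0,0,0.1],"spin":0},
    {"xyz":[0,0,0.06],"spin":0},
    {"xyz":[0,0,0.03],"spin":0},
    {"xyz":[0,0,0],"spin":0},
    {"xyz":[0,0,0],"spin":0},
    {"xyz":[0,0,0],"spin":0}
  ]
}}

```text
time: 86.05
tool_pos: [545.2, -210.7, 164.0]
tcp_rot: [3.141, 0.0, 1.571]
contact_force: [0.4, 0.6, -0.7]
grip_width: 56.4
finger_force: 9.8
```

Emit:
{"method": "jog_arm", "body": {
  "targets": [
    {"xyz":[0,0,0.03],"spin":0},
    {"xyz":[0,0,0.03],"spin":0},
    {"xyz":[0,0,0],"spin":0},
    {"xyz":[0,0,0],"spin":0},
    {"xyz":[0,0,0],"spin":0},
    {"xyz":[0,0,0],"spin":0},
    {"xyz":[0,0,0],"spin":0},
    {"xyz":[0,0,0],"spin":0},
    {"xyz":[0,0,0],"spin":0},
    {"xyz":[0,0,0],"spin":0}
  ]
}}

```text
time: 87.3
tool_pos: [545.1, -210.6, 159.0]
tcp_rot: [-3.142, 0.0, 1.571]
contact_force: [0.7, -0.4, -1.0]
grip_width: 55.6
finger_force: 9.8
```

Emit:
{"method": "jog_arm", "body": {
  "targets": [
    {"xyz":[0,0,0.03],"spin":0},
    {"xyz":[0,0,0.02],"spin":0},
    {"xyz":[0,0,0],"spin":0},
    {"xyz":[0,0,0],"spin":0},
    {"xyz":[0,0,0],"spin":0},
    {"xyz":[0,0,0],"spin":0},
    {"xyz":[0,0,0],"spin":0},
    {"xyz":[0,0,0],"spin":0},
    {"xyz":[0,0,0],"spin":0},
    {"xyz":[0,0,0],"spin":0}
  ]
}}

```text
time: 88.55
tool_pos: [545.5, -210.8, 155.7]
tcp_rot: [3.14, 0.001, 1.571]
contact_force: [-0.3, -0.2, 6.3]
grip_width: 56.1
finger_force: 9.8
```

Emit:
{"method": "jog_arm", "body": {
  "gripper": 76,
  "targets": [
    {"xyz":[0,0,0],"spin":0},
    {"xyz":[0,0,0],"spin":0},
    {"xyz":[0,0,0],"spin":0},
    {"xyz":[0,0,0],"spin":0},
    {"xyz":[0,0,0],"spin":0},
    {"xyz":[0,0,-0.1],"spin":0},
    {"xyz":[0,0,-0.3],"spin":0},
    {"xyz":[0,0,-0.5],"spin":0},
    {"xyz":[0,0,-0.5],"spin":0},
    {"xyz":[0,0,0],"spin":0}
  ]
}}

```text
time: 89.8
tool_pos: [546.5, -211.3, 271.3]
tcp_rot: [3.135, 0.004, 1.571]
contact_force: [1.1, 1.0, -1.6]
grip_width: 69.7
finger_force: 0.0
```

Emit:
{"method": "jog_arm", "body": {
  "gripper": 80,
  "targets": [
    {"xyz":[0.4,0.2,0],"spin":0},
    {"xyz":[0.6,0.3,0],"spin":0},
    {"xyz":[0.6,0.3,0],"spin":0},
    {"xyz":[0.6,0.3,0],"spin":-0.5},
    {"xyz":[0.6,0.3,0],"spin":-0.5},
    {"xyz":[0.6,0.3,0.1],"spin":-0.5},
    {"xyz":[0.4,0.15,0.1],"spin":0},
    {"xyz":[0,0,0.1],"spin":0},
    {"xyz":[0,0,0],"spin":0},
    {"xyz":[0,0,0],"spin":0}
  ]
}}

```text
time: 91.05
tool_pos: [680.9, 96.7, 243.3]
tcp_rot: [3.141, 0.0, 1.719]
contact_force: [0.1, 0.5, 0.3]
grip_width: 73.3
finger_force: 0.0
```

```bash
python3 feet.py; python3 - <<'E'
from h import *
for n in('scene','top'):
    im=bot.capture(n);k=K(n); b=blob(im,(50,80,30),(80,255,255),(150,145,250,235) if n=='scene' else (325,160,365,235),8)
    print(n,b and b[0], proj(k,(544.5,-211,174)).round(1),proj(k,(544.5,-211,178)).round(1))
E
```

```text
[680.86053384  96.70804155 243.27706376] 1.7191305690518925
blue ((281.4436340332031, 205.86770629882812), (47.10569763183594, 10.854066848754883), 1.3639274835586548) corners [[685.1  51.   25. ]
 [738.2  59.   25. ]] mid [711.7  55.   25. ]
green ((467.0, 198.0), (44.0, 88.0), 90.0) corners [[870.7  98.3  25. ]
 [976.   94.9  25. ]] mid [923.4  96.6  25. ]
scene ((177.5, 184.0), (12.0, 15.0), 90.0) [176.2 184.1] [176.  183.4]
top ((352.0, 193.5), (15.0, 16.0), 90.0) [353.4 193.8] [353.7 193.6]
```

Green stands on peg 2 (scene, top and contact all agree). Next is blue, foot at (711.7,54.5).

Emit:
{"method": "jog_arm", "body": {
  "gripper": 78,
  "targets": [
    {"xyz":[-0.58,0.3,0],"spin":-0.07},
    {"xyz":[0,0,0.5],"spin":0},
    {"xyz":[0,0,0.6],"spin":0},
    {"xyz":[0,0,0.6],"spin":0},
    {"xyz":[0,0,0.5],"spin":0},
    {"xyz":[0,0,0.4],"spin":0},
    {"xyz":[0,0,0.25],"spin":0},
    {"xyz":[0,0,0.11],"spin":0},
    {"xyz":[0,0,0],"spin":0},
    {"xyz":[0,0,0],"spin":0}
  ]
}}

```text
time: 92.45
tool_pos: [712.5, 55.8, 7.7]
tcp_rot: [3.139, 0.001, 1.728]
contact_force: [-0.6, -0.3, 0.4]
grip_width: 71.3
finger_force: 0.0
```

Emit:
{"method": "jog_arm", "body": {
  "gripper": 61.7,
  "targets": [
    {"xyz":[0,0,0],"spin":0},
    {"xyz":[0,0,0],"spin":0},
    {"xyz":[0,0,0],"spin":0},
    {"xyz":[0,0,0],"spin":0},
    {"xyz":[0,0,0],"spin":0},
    {"xyz":[0,0,0],"spin":0},
    {"xyz":[0,0,0],"spin":0},
    {"xyz":[0,0,0],"spin":0},
    {"xyz":[0,0,0],"spin":0},
    {"xyz":[0,0,0],"spin":0}
  ]
}}

```text
time: 93.7
tool_pos: [711.7, 55.8, 6.5]
tcp_rot: [3.141, 0.0, 1.728]
contact_force: [-1.2, 0.7, 5.4]
grip_width: 56.7
finger_force: 4.3
```

Emit:
{"method": "jog_arm", "body": {
  "targets": [
    {"xyz":[0,0,0],"spin":0},
    {"xyz":[0,0,0],"spin":0},
    {"xyz":[0,0,-0.12],"spin":0},
    {"xyz":[0.01,0,-0.12],"spin":0},
    {"xyz":[0.02,0,-0.12],"spin":0},
    {"xyz":[0.03,0,-0.12],"spin":0},
    {"xyz":[0.04,0,-0.12],"spin":0},
    {"xyz":[0.04,0,-0.12],"spin":0},
    {"xyz":[0.05,0,-0.12],"spin":0},
    {"xyz":[0,0,0],"spin":0}
  ]
}}

```text
time: 94.95
tool_pos: [709.7, 71.3, 74.6]
tcp_rot: [3.14, 0.0, 1.728]
contact_force: [-0.1, 0.2, -0.5]
grip_width: 56.9
finger_force: 4.3
```

Emit:
{"method": "jog_arm", "body": {
  "targets": [
    {"xyz":[0.06,0,-0.1],"spin":0},
    {"xyz":[0.07,0,-0.1],"spin":0},
    {"xyz":[0.07,0,-0.1],"spin":0},
    {"xyz":[0.08,0,-0.1],"spin":0},
    {"xyz":[0.1,0,-0.1],"spin":0},
    {"xyz":[0.1,0,-0.1],"spin":0},
    {"xyz":[0.12,0,-0.08],"spin":0},
    {"xyz":[0.12,0,-0.06],"spin":0},
    {"xyz":[0,0,0],"spin":0},
    {"xyz":[0,0,0],"spin":0}
  ]
}}

```text
time: 96.2
tool_pos: [700.3, 127.5, 132.7]
tcp_rot: [3.141, 0.001, 1.728]
contact_force: [0.3, -0.4, 0.9]
grip_width: 56.6
finger_force: 4.3
```

Emit:
{"method": "jog_arm", "body": {
  "gripper": 50,
  "targets": [
    {"xyz":[0,0,0],"spin":0},
    {"xyz":[0,0,0],"spin":0},
    {"xyz":[0,0,0],"spin":0},
    {"xyz":[0,0,-0.2],"spin":0},
    {"xyz":[0,0,-0.4],"spin":0},
    {"xyz":[0,0,-0.5],"spin":0.5},
    {"xyz":[0,0,-0.5],"spin":0.5},
    {"xyz":[0,0,-0.4],"spin":0.57},
    {"xyz":[0,0,0],"spin":0},
    {"xyz":[0,0,0],"spin":0}
  ]
}}

```text
time: 97.45
tool_pos: [699.7, 127.8, 291.5]
tcp_rot: [-3.14, 0.0, 1.572]
contact_force: [-0.3, -0.4, -1.1]
grip_width: 54.5
finger_force: 30.0
```

```bash
cat > rim.py <<'E'
from h import *
# column profile along tube image centre, brightness + saturation, and rim-top prediction by angle
k=K('wrist'); o=bot.get_obs(); p=o['tool_pos']; w=bot.capture('wrist'); cv2.imwrite('pics/wr.png',w)
print(p.round(1),o['tcp_rot'][2].round(3),o['contact_force'].round(1),o['finger_force'],round(o['grip_width'],1))
t=np.array([np.cos(o['tcp_rot'][2]),np.sin(o['tcp_rot'][2]),0]); F=p+[0,0,17]
for v in range(48,235,6): print(v,w[v,225:301:7].max(1))
for th in (50,58,66,74,82,90):
    a=np.radians(th); d=t*np.cos(a)-np.array([0,0,np.sin(a)]); n=t*np.sin(a)+np.array([0,0,np.cos(a)]); M=F+d*156; print(th,'M',M.round(0),'rimtop',proj(k,M+15*n).round(0),'foot',proj(k,F-4*d+25*n).round(0))
E
python3 rim.py
```

```text
[699.7 127.8 291.5] 1.572 [-0.3 -0.4 -1.1] 29.99983549118042 54.5
48 [203 193 193 197 196 207 198 199 193 199 206]
54 [198 199 202 201 201 202 190 198 199 197 203]
60 [194 196 197 203 199 196 199 201 197 198 202]
66 [206 202 199 199 204 205 196 204 197 199 196]
72 [200 205 198 203 194 206 203 192 202 201 202]
78 [205 203 197 204 198 210 196 198 203 196 204]
84 [199 204 201 207 202 200 206 198 206 209 203]
90 [205 198 210 204 208 204 200 198 200 206 203]
96 [205 206 197 203 197 160 178 203 202 206 201]
102 [208 204 201 190 153 161 159 148 196 205 198]
108 [208 205 205 138 156 162 158 150 194 207 203]
114 [202 210 201 140 140 159 148 150 201 197 199]
120 [199 204 204 144 153 159 161 149 189 197 198]
126 [210 201 201 144 111 160 145 140 206 204 201]
132 [203 201 199 144 155 160 157 153 156 201 195]
138 [202 202 188 146 139 155 141 149 122 201 203]
144 [201 199 178 147 157 162 158 150 136 200 203]
150 [201 205 177 148 158 161 158 152 139 203 198]
156 [202 199 133  90 155 160 157 129 137 204 203]
162 [199 201 114 150 156 160 159 152 130 196 203]
168 [200 206 133 153 156 141 152 152 143 20
[... 204 characters left out ...]
7]
198 [208 203 120 153 160 162 158 153 145 165 205]
204 [209 214 148 158 159 163 158 155 146  96 203]
210 [204 153 141 147 146 145 147 145 141 133 187]
216 [119 134 135 136 137 136 135 136 135 132 138]
222 [123 136 137 137 139 136 137 136 138 134 136]
228 [145 147 145 149 149 146 146 148 150 146 146]
234 [248 255 255 253 251 248 249 255 255 251 249]
50 M [700. 228. 189.] rimtop [261.  37.] foot [261. 240.]
58 M [700. 210. 176.] rimtop [261.  65.] foot [261. 232.]
66 M [700. 191. 166.] rimtop [261.  91.] foot [261. 224.]
74 M [700. 171. 159.] rimtop [261. 116.] foot [261. 217.]
82 M [700. 150. 154.] rimtop [261. 141.] foot [261. 212.]
90 M [700. 128. 152.] rimtop [261. 164.] foot [261. 208.]
```

θ≈67° as before. I'll repeat the sequence on peg 3.

Emit:
{"method": "jog_arm", "body": {
  "targets": [
    {"xyz":[-0.3,-0.083,0],"spin":0},
    {"xyz":[-0.55,-0.083,0],"spin":0},
    {"xyz":[-0.55,-0.083,0],"spin":0},
    {"xyz":[-0.55,-0.083,0],"spin":0},
    {"xyz":[-0.55,-0.083,0],"spin":0},
    {"xyz":[-0.55,-0.083,0],"spin":0},
    {"xyz":[-0.55,-0.083,0],"spin":0},
    {"xyz":[-0.55,-0.083,0],"spin":0},
    {"xyz":[-0.55,-0.083,0],"spin":0},
    {"xyz":[-0.3,-0.083,0],"spin":0}
  ]
}}

```text
time: 98.75
tool_pos: [632.7, -274.2, 290.6]
tcp_rot: [-3.139, -0.001, 1.569]
contact_force: [0.6, 1.2, -1.2]
grip_width: 54.8
finger_force: 30.0
```

Emit:
{"method": "jog_arm", "body": {
  "gripper": 61,
  "targets": [
    {"xyz":[0,0,0],"spin":0},
    {"xyz":[0,0,0.2],"spin":0},
    {"xyz":[0,0,0.2],"spin":0},
    {"xyz":[0,0,0.1],"spin":0},
    {"xyz":[0,0,0],"spin":0},
    {"xyz":[0,0,0],"spin":0},
    {"xyz":[0,0,0],"spin":0},
    {"xyz":[0,0,0],"spin":0},
    {"xyz":[0,0,0],"spin":0},
    {"xyz":[0,0,0],"spin":0}
  ]
}}

```text
time: 100.0
tool_pos: [633.7, -272.4, 252.6]
tcp_rot: [3.142, 0.0, 1.571]
contact_force: [0.2, 0.0, 0.7]
grip_width: 56.5
finger_force: 9.8
```

```bash
python3 rim.py | sed -n '1p;3,14p;33,40p'; python3 -c "
from h import *
k=K('wrist');print([proj(k,p).round(0) for p in((634,-214,110),(544.5,-211,178),(455,-208.5,110))])"
```

```text
[ 633.7 -272.4  252.6] 1.571 [0.2 0.  0.7] 9.829864427447319 56.5
54 [168 169 174 169 105 170 177 175 172 173 176]
60 [110 110 106 107 107 108 106 107 126 125 129]
66 [220 213 201 189 154 169 154 133 121 107 107]
72 [225 251 226 251 142 251 226 252 223 252 215]
78 [225 252 227 252 143 173 233 252 236 252 234]
84 [227 252 235 252 191 176 235 252 242 252 243]
90 [250 252 246 252 222 177 243 252 249 252 249]
96 [252 252 252 252 252 179 252 252 252 252 252]
102 [252 252 252 252 218 144 156 253 252 252 252]
108 [252 252 252 239 142 145 140 135 252 252 252]
114 [253 252 252 134 146 146 144 137 253 252 253]
120 [252 252 252 131 139 145 144 129 252 253 252]
234 [233 252 253 251 247 233 232 245 250 252 243]
50 M [ 634. -172.  150.] rimtop [261.  37.] foot [261. 240.]
58 M [ 634. -190.  137.] rimtop [261.  65.] foot [261. 232.]
66 M [ 634. -209.  127.] rimtop [261.  91.] foot [261. 224.]
74 M [ 634. -229.  120.] rimtop [261. 116.] foot [261. 218.]
82 M [ 634. -251.  115.] rimtop [261. 141.] foot [261. 212.]
90 M [ 634. -272.  114.] rimtop [261. 164.] foot [261. 208.]
[array([261., 115.]), array([128., 113.]), array([ 55., 108.])]
```

Emit:
{"method": "jog_arm", "body": {
  "targets": [
    {"xyz":[0.06,0,0],"spin":0},
    {"xyz":[0,0,0.06],"spin":0},
    {"xyz":[0.02,0,0.06],"spin":0},
    {"xyz":[0.03,0,0.06],"spin":0},
    {"xyz":[0.03,0,0.07],"spin":0},
    {"xyz":[0.04,0,0.07],"spin":0},
    {"xyz":[0.04,0,0.07],"spin":0},
    {"xyz":[0.04,0,0.07],"spin":0},
    {"xyz":[0,0,0],"spin":0},
    {"xyz":[0,0,0],"spin":0}
  ]
}}

```text
time: 101.3
tool_pos: [633.8, -251.6, 215.9]
tcp_rot: [3.141, 0.0, 1.571]
contact_force: [-0.7, 0.0, -0.6]
grip_width: 55.9
finger_force: 9.8
```

Emit:
{"method": "jog_arm", "body": {
  "targets": [
    {"xyz":[0.1,0,0],"spin":0},
    {"xyz":[0.1,0,0],"spin":0},
    {"xyz":[0.1,0,0],"spin":0},
    {"xyz":[0.1,0,0],"spin":0},
    {"xyz":[0.06,0,0],"spin":0},
    {"xyz":[0,0,0],"spin":0},
    {"xyz":[0,0,0],"spin":0},
    {"xyz":[0,0,0],"spin":0},
    {"xyz":[0,0,0],"spin":0},
    {"xyz":[0,0,0],"spin":0}
  ]
}}

```text
time: 102.55
tool_pos: [633.7, -214.8, 215.7]
tcp_rot: [-3.142, 0.0, 1.571]
contact_force: [-0.3, 0.4, -0.7]
grip_width: 56.1
finger_force: 9.8
```

```bash
python3 rim.py | sed -n '1p;14,28p;33,40p'
```

```text
[ 633.7 -214.8  215.7] 1.571 [-0.3  0.4 -0.7] 9.829990938305855 56.1
120 [162 155 145 124 116 113 108 102  98  95  93]
126 [240 237 242 146 131 147 108 240 172 240 197]
132 [241 235 240 149 130 146 167 240 147 242 148]
138 [241 236 241 242 141 150 201 241 159 242 150]
144 [240 236 241 242 139 151 213 243 174 242 151]
150 [241 241 242 242 221 148 242 242 243 244 244]
156 [241 242 242 244 243 132 243 245 244 245 244]
162 [244 243 243 244 108 106 106 173 245 244 244]
168 [243 243 244 106 107 109 106 102 244 245 244]
174 [244 243 244 102 106 108 107  81 244 244 243]
180 [244 244 244 104 106 104 106 110 244 244 244]
186 [245 245 245 102  93 107 101 100 171 244 244]
192 [244 229 237 106 106  99 104 104 124 243 243]
198 [244 229 188 114 105 104 104 106 101 235 243]
204 [244  90  87  88  90  92  90  91  88  89 220]
234 [114 115 112 114 114 115 115 112 113 113 113]
50 M [ 634. -114.  113.] rimtop [261.  37.] foot [261. 240.]
58 M [ 634. -132.  100.] rimtop [261.  65.] foot [261. 232.]
66 M [ 634. -151.   90.] rimtop [261.  91.] foot [261. 224.]
74 M [ 634. -172.   83.] rimtop [261. 116.] foot [261. 217.]
82 M [ 634. -193.   78.] rimtop [261. 141.] foot [261. 212.]
90 M [ 634. -215.   77.] rimtop [261. 164.] foot [261. 207.]
```

Emit:
{"method": "jog_arm", "body": {
  "targets": [
    {"xyz":[0,0,0.1],"spin":0},
    {"xyz":[0,0,0.12],"spin":0},
    {"xyz":[0,0,0.12],"spin":0},
    {"xyz":[0,0,0.12],"spin":0},
    {"xyz":[0,0,0.1],"spin":0},
    {"xyz":[0,0,0.06],"spin":0},
    {"xyz":[0,0,0.05],"spin":0},
    {"xyz":[0,0,0.04],"spin":0},
    {"xyz":[0,0,0],"spin":0},
    {"xyz":[0,0,0],"spin":0}
  ]
}}

```text
time: 103.85
tool_pos: [633.8, -214.7, 159.2]
tcp_rot: [3.141, 0.0, 1.571]
contact_force: [0.3, -0.1, -1.1]
grip_width: 56.1
finger_force: 9.8
```

Emit:
{"method": "jog_arm", "body": {
  "targets": [
    {"xyz":[0,0,0.02],"spin":0},
    {"xyz":[0,0,0.02],"spin":0},
    {"xyz":[0,0,0],"spin":0},
    {"xyz":[0,0,0],"spin":0},
    {"xyz":[0,0,0],"spin":0},
    {"xyz":[0,0,0],"spin":0},
    {"xyz":[0,0,0],"spin":0},
    {"xyz":[0,0,0],"spin":0},
    {"xyz":[0,0,0],"spin":0},
    {"xyz":[0,0,0],"spin":0}
  ]
}}

```text
time: 105.1
tool_pos: [634.0, -214.8, 156.2]
tcp_rot: [3.141, 0.0, 1.571]
contact_force: [-0.3, 0.2, 5.5]
grip_width: 56.3
finger_force: 9.8
```

Emit:
{"method": "jog_arm", "body": {
  "gripper": 76,
  "targets": [
    {"xyz":[0,0,0],"spin":0},
    {"xyz":[0,0,0],"spin":0},
    {"xyz":[0,0,0],"spin":0},
    {"xyz":[0,0,0],"spin":0},
    {"xyz":[0,0,0],"spin":0},
    {"xyz":[0,0,-0.1],"spin":0},
    {"xyz":[0,0,-0.3],"spin":0},
    {"xyz":[0,0,-0.5],"spin":0},
    {"xyz":[0,0,-0.5],"spin":0},
    {"xyz":[0.3,0,0],"spin":0}
  ]
}}

```text
time: 106.35
tool_pos: [635.0, -192.2, 272.3]
tcp_rot: [3.134, 0.004, 1.569]
contact_force: [-0.1, 0.9, -1.5]
grip_width: 69.7
finger_force: 0.0
```

Emit:
{"method": "jog_arm", "body": {
  "gripper": 80,
  "targets": [
    {"xyz":[0.5,-0.1,0],"spin":0},
    {"xyz":[0.7,-0.13,0],"spin":0},
    {"xyz":[0.72,-0.13,0],"spin":0},
    {"xyz":[0.72,-0.13,0],"spin":0},
    {"xyz":[0.72,-0.13,0],"spin":0},
    {"xyz":[0.72,-0.13,0],"spin":0},
    {"xyz":[0.72,-0.13,0],"spin":0},
    {"xyz":[0.72,-0.13,0],"spin":0},
    {"xyz":[0.72,-0.13,0.1],"spin":0},
    {"xyz":[0.6,-0.13,0.1],"spin":0}
  ]
}}

```text
time: 107.6
tool_pos: [530.5, 359.1, 251.0]
tcp_rot: [-3.141, 0.0, 1.572]
contact_force: [0.6, 0.6, -0.4]
grip_width: 73.9
finger_force: 0.0
```

Emit:
{"method": "jog_arm", "body": {
  "targets": [
    {"xyz":[0.2,0,0.1],"spin":0},
    {"xyz":[0,0,0],"spin":0},
    {"xyz":[0,0,0],"spin":0},
    {"xyz":[0,0,0],"spin":0},
    {"xyz":[0,0,0],"spin":0},
    {"xyz":[0,0,0],"spin":0},
    {"xyz":[0,0,0],"spin":0},
    {"xyz":[0,0,0],"spin":0},
    {"xyz":[0,0,0],"spin":0},
    {"xyz":[0,0,0],"spin":0}
  ]
}}

```text
time: 108.85
tool_pos: [532.1, 372.6, 243.7]
tcp_rot: [-3.142, 0.0, 1.571]
contact_force: [0.3, 0.0, 0.2]
grip_width: 73.4
finger_force: 0.0
```

```bash
python3 feet.py; python3 - <<'E'
from h import *
for n in('scene','top'):
    im=bot.capture(n);k=K(n); b=blob(im,(105,100,40),(125,255,255),(150,165,240,245) if n=='scene' else (325,140,380,235),8)
    print(n,b and b[0], proj(k,(634,-214,176)).round(1))
k=K('wrist'); im=cv2.imread('pics/wf.png'); h=cv2.cvtColor(im,cv2.COLOR_BGR2HSV)
b=blob(im,(0,150,40),(4,255,255),(0,0,512,232),40)
cx,cy=b[0][0]; m=((h[:,:,1]<40)&(h[:,:,2]>205)).astype(np.uint8); M=m*0; M[0:int(cy),int(cx)-60:int(cx)+60]=m[0:int(cy),int(cx)-60:int(cx)+60]; M=cv2.morphologyEx(M,cv2.MORPH_CLOSE,np.ones((5,5)))
N,l,s,c=cv2.connectedComponentsWithStats(M); i=1+s[1:,4].argmax(); q=np.argwhere(l==i)[:,::-1]; print(s[i])
for v in (s[i][1]+1,s[i][1]+10,s[i][1]+50,s[i][1]+s[i][3]-8):
    r=q[q[:,1]==v][:,0]; print(v,r.min(),r.max(),onz(k,(r.min()+r.max())/2,v,20).round(1))
E
```

```text
[532.11677449 372.5741159  243.65002824] 1.5709307134781691
red ((267.4464416503906, 201.49734497070312), (10.164481163024902, 47.91826629638672), 81.52884674072266) corners [[512.3 329.2  25. ]
 [566.3 336.4  25. ]] mid [539.3 332.8  25. ]
scene ((168.75, 204.25001525878906), (14.142135620117188, 14.849242210388184), 45.0) [167. 204.]
top ((353.0, 165.5), (15.0, 16.0), 90.0) [354.5 165.9]
[ 236   56   39  136 2977]
57 242 257 [520. 488.  20.]
66 237 259 [518.4 478.9  20. ]
106 243 264 [524.  437.5  20. ]
184 254 274 [535.9 349.3  20. ]
```

Blue stands on peg 3. Red foot is at (539.4,333), axis yaw 1.705.

Emit:
{"method": "jog_arm", "body": {
  "gripper": 78,
  "targets": [
    {"xyz":[0,0,0],"spin":-0.67},
    {"xyz":[0,0,0],"spin":-0.67},
    {"xyz":[-0.503,0.024,0.3],"spin":0},
    {"xyz":[0,0,0.6],"spin":0},
    {"xyz":[0,0,0.6],"spin":0},
    {"xyz":[0,0,0.5],"spin":0},
    {"xyz":[0,0,0.5],"spin":0},
    {"xyz":[0,0,0.3],"spin":0},
    {"xyz":[0,0,0.165],"spin":0},
    {"xyz":[0,0,0],"spin":0}
  ]
}}

```text
time: 110.25
tool_pos: [539.2, 332.8, 6.0]
tcp_rot: [-3.141, 0.0, 1.705]
contact_force: [0.5, -0.6, 0.4]
grip_width: 71.6
finger_force: 0.0
```

Emit:
{"method": "jog_arm", "body": {
  "gripper": 61.7,
  "targets": [
    {"xyz":[0,0,0],"spin":0},
    {"xyz":[0,0,0],"spin":0},
    {"xyz":[0,0,0],"spin":0},
    {"xyz":[0,0,0],"spin":0},
    {"xyz":[0,0,0],"spin":0},
    {"xyz":[0,0,0],"spin":0},
    {"xyz":[0,0,0],"spin":0},
    {"xyz":[0,0,0],"spin":0},
    {"xyz":[0,0,0],"spin":0},
    {"xyz":[0,0,0],"spin":0}
  ]
}}

```text
time: 111.5
tool_pos: [539.9, 333.1, 7.3]
tcp_rot: [3.14, -0.0, 1.705]
contact_force: [-0.7, 0.5, 6.0]
grip_width: 56.6
finger_force: 3.6
```

Emit:
{"method": "jog_arm", "body": {
  "gripper": 61.65,
  "targets": [
    {"xyz":[0,0,0],"spin":0},
    {"xyz":[0,0,0],"spin":0},
    {"xyz":[0,0,-0.12],"spin":0},
    {"xyz":[0.01,0,-0.12],"spin":0},
    {"xyz":[0.02,0,-0.12],"spin":0},
    {"xyz":[0.03,0,-0.12],"spin":0},
    {"xyz":[0.04,0,-0.12],"spin":0},
    {"xyz":[0.04,0,-0.12],"spin":0},
    {"xyz":[0.05,0,-0.12],"spin":0},
    {"xyz":[0,0,0],"spin":0}
  ]
}}

```text
time: 112.75
tool_pos: [537.8, 348.6, 74.7]
tcp_rot: [3.14, -0.001, 1.705]
contact_force: [-0.8, -0.8, 0.0]
grip_width: 56.6
finger_force: 3.9
```

Emit:
{"method": "jog_arm", "body": {
  "targets": [
    {"xyz":[0.06,0,-0.1],"spin":0},
    {"xyz":[0.07,0,-0.1],"spin":0},
    {"xyz":[0.07,0,-0.1],"spin":0},
    {"xyz":[0.08,0,-0.1],"spin":0},
    {"xyz":[0.1,0,-0.1],"spin":0},
    {"xyz":[0.1,0,-0.1],"spin":0},
    {"xyz":[0.12,0,-0.08],"spin":0},
    {"xyz":[0.12,0,-0.06],"spin":0},
    {"xyz":[0,0,0],"spin":0},
    {"xyz":[0,0,0],"spin":0}
  ]
}}

```text
time: 114.0
tool_pos: [529.7, 404.9, 132.7]
tcp_rot: [-3.142, 0.0, 1.705]
contact_force: [1.0, -0.7, 0.6]
grip_width: 56.7
finger_force: 3.9
```

Emit:
{"method": "jog_arm", "body": {
  "gripper": 50,
  "targets": [
    {"xyz":[0,0,0],"spin":0},
    {"xyz":[0,0,0],"spin":0},
    {"xyz":[0,0,0],"spin":0},
    {"xyz":[0,0,-0.2],"spin":0},
    {"xyz":[0,0,-0.4],"spin":0},
    {"xyz":[0,0,-0.5],"spin":0.5},
    {"xyz":[0,0,-0.5],"spin":0.5},
    {"xyz":[0,0,-0.4],"spin":0.34},
    {"xyz":[0,0,0],"spin":0},
    {"xyz":[0,0,0],"spin":0}
  ]
}}

```text
time: 115.25
tool_pos: [529.3, 404.9, 292.3]
tcp_rot: [-3.141, 0.001, 1.571]
contact_force: [-0.3, -0.1, -1.1]
grip_width: 54.5
finger_force: 30.0
```

```bash
python3 rim.py | sed -n '1p;4,24p;33,40p'
```

```text
[529.3 404.9 292.3] 1.571 [-0.3 -0.1 -1.1] 30.000036656856537 54.5
60 [200 200 205 194 192 194 202 199 198 201 198]
66 [202 207 198 206 197 199 197 202 200 197 203]
72 [207 207 193 200 201 200 198 204 204 200 208]
78 [201 196 193 205 200 202 203 207 206 201 195]
84 [196 205 205 203 201 193 190 199 202 203 200]
90 [200 198 206 196 197 197 201 201 201 198 207]
96 [204 202 203 163 157 160 154 198 205 206 194]
102 [207 206 199 151 161 159 158 141 206 201 204]
108 [205 200 190 150 158 159 156 143 205 200 201]
114 [197 190 183 146 157 160 159 140 206 209 201]
120 [199 203 159 153 159 144 156 144 202 205 207]
126 [198 200 131 140 160 162 159 100 207 199 200]
132 [195 197 109 153 161 161 157 145 204 202 207]
138 [201 203 132 139 160 162 154 138 166 200 202]
144 [205 198 133 154 159 159 155 150 182 198 200]
150 [202 201 138 155 100  83 108 148 137 191 205]
156 [203 198 144 156 159 162 157 149 135 201 196]
162 [205 201 139 153 161 161 157 150 118 199 202]
168 [205 200 143 153 135 143 133 151 137 196 201]
174 [204 204 135 154 159 160 160 150 133 197 200]
180 [198 198 143 157 159 160 156 151 137 200 208]
234 [254 254 254 253 253 253 253 254 255 255 255]
50 M [529. 505. 190.] rimtop [261.  37.] foot [261. 240.]
58 M [529. 488. 177.] rimtop [261.  65.] foot [261. 232.]
66 M [529. 468. 167.] rimtop [261.  91.] foot [261. 224.]
74 M [529. 448. 159.] rimtop [261. 116.] foot [261. 217.]
82 M [529. 427. 155.] rimtop [261. 140.] foot [261. 212.]
90 M [529. 405. 153.] rimtop [261. 164.] foot [261. 208.]
```

Emit:
{"method": "jog_arm", "body": {
  "targets": [
    {"xyz":[-0.3,-0.075,0],"spin":0},
    {"xyz":[-0.6,-0.075,0],"spin":0},
    {"xyz":[-0.72,-0.075,0],"spin":0},
    {"xyz":[-0.72,-0.075,0],"spin":0},
    {"xyz":[-0.72,-0.075,0],"spin":0},
    {"xyz":[-0.72,-0.075,0],"spin":0},
    {"xyz":[-0.72,-0.075,0],"spin":0},
    {"xyz":[-0.72,-0.075,0],"spin":0},
    {"xyz":[-0.72,-0.075,0],"spin":0},
    {"xyz":[-0.72,-0.075,0],"spin":0}
  ]
}}

```text
time: 116.55
tool_pos: [468.7, -129.3, 291.8]
tcp_rot: [-3.14, -0.001, 1.571]
contact_force: [0.9, 0.4, -0.2]
grip_width: 54.8
finger_force: 30.0
```

Emit:
{"method": "jog_arm", "body": {
  "targets": [
    {"xyz":[-0.6,-0.08,0],"spin":0},
    {"xyz":[-0.6,-0.08,0],"spin":0},
    {"xyz":[-0.4,0,0],"spin":0},
    {"xyz":[-0.125,0,0],"spin":0},
    {"xyz":[0,0,0],"spin":0},
    {"xyz":[0,0,0],"spin":0},
    {"xyz":[0,0,0],"spin":0},
    {"xyz":[0,0,0],"spin":0},
    {"xyz":[0,0,0],"spin":0},
    {"xyz":[0,0,0],"spin":0}
  ]
}}

```text
time: 117.8
tool_pos: [456.9, -265.6, 293.0]
tcp_rot: [3.142, 0.0, 1.571]
contact_force: [0.4, 0.3, 0.0]
grip_width: 54.9
finger_force: 30.0
```

Emit:
{"method": "jog_arm", "body": {
  "gripper": 61,
  "targets": [
    {"xyz":[0,0,0],"spin":0},
    {"xyz":[0,0,0.2],"spin":0},
    {"xyz":[0,0,0.2],"spin":0},
    {"xyz":[0,0,0.1],"spin":0},
    {"xyz":[0,0,0],"spin":0},
    {"xyz":[0,0,0],"spin":0},
    {"xyz":[0,0,0],"spin":0},
    {"xyz":[0,0,0],"spin":0},
    {"xyz":[0,0,0],"spin":0},
    {"xyz":[0,0,0],"spin":0}
  ]
}}

```text
time: 119.05
tool_pos: [456.9, -265.7, 253.0]
tcp_rot: [3.142, 0.0, 1.571]
contact_force: [0.1, 0.3, -0.4]
grip_width: 55.9
finger_force: 8.8
```

```bash
python3 rim.py | sed -n '1p;6,16p;33,40p'; python3 hang.py; python3 -c "
from h import *
k=K('wrist');print([proj(k,p).round(0) for p in((455,-208.5,110),(544.5,-211,178))])"
```

```text
[ 456.9 -265.7  253. ] 1.571 [ 0.1  0.3 -0.4] 8.809510543942451 55.9
72 [251 251 251 251 175 251 251 251 251 251 251]
78 [251 251 251 251 173 251 251 251 251 251 251]
84 [251 251 251 251 174 252 251 252 249 251 249]
90 [251 252 251 251 174 229 249 252 245 252 242]
96 [252 252 252 252 174 227 252 251 252 252 252]
102 [252 252 252 185 138 143 138 252 252 252 252]
108 [252 231 252 134 143 142 139 132 252 252 252]
114 [252 240 252 129 126 130 140 130 252 252 252]
120 [252 240 244 133 139 139 138 123 252 252 252]
126 [252 252 173 131  93 107 105 131 252 252 252]
132 [252 169 114 133 138 136 140 119 252 252 252]
234 [245 247 248 243 243 243 248 251 248 249 245]
50 M [ 457. -165.  151.] rimtop [261.  37.] foot [261. 240.]
58 M [ 457. -183.  138.] rimtop [261.  65.] foot [261. 232.]
66 M [ 457. -202.  127.] rimtop [261.  91.] foot [261. 224.]
74 M [ 457. -223.  120.] rimtop [261. 116.] foot [261. 217.]
82 M [ 457. -244.  116.] rimtop [261. 141.] foot [261. 212.]
90 M [ 457. -266.  114.] rimtop [261. 164.] foot [261. 208.]
pen ((122.39420318603516, 186.16497802734375), (26.549747467041016, 12.296197891235352), 72.47443389892578) [123.1 185.3]
bal ((138.84324645996094, 163.01016235351562), (31.620479583740234, 8.838495254516602), 72.25532531738281) [138.4 162.4]
[array([259., 116.]), array([390., 123.])]
```

Emit:
{"method": "jog_arm", "body": {
  "targets": [
    {"xyz":[0.05,0,0],"spin":0},
    {"xyz":[0,0,0.06],"spin":0},
    {"xyz":[0.02,0,0.06],"spin":0},
    {"xyz":[0.03,0,0.06],"spin":0},
    {"xyz":[0.03,0,0.07],"spin":0},
    {"xyz":[0.04,0,0.07],"spin":0},
    {"xyz":[0.04,0,0.07],"spin":0},
    {"xyz":[0.04,0,0.07],"spin":0},
    {"xyz":[0,0,0],"spin":0},
    {"xyz":[0,0,0],"spin":0}
  ]
}}

```text
time: 120.4
tool_pos: [457.0, -245.8, 216.3]
tcp_rot: [3.141, 0.0, 1.571]
contact_force: [-0.2, -0.1, -0.2]
grip_width: 56.3
finger_force: 8.8
```

Emit:
{"method": "jog_arm", "body": {
  "targets": [
    {"xyz":[0.1,0,0],"spin":0},
    {"xyz":[0.1,0,0],"spin":0},
    {"xyz":[0.1,0,0],"spin":0},
    {"xyz":[0.1,0,0],"spin":0},
    {"xyz":[0.06,-0.015,0],"spin":0},
    {"xyz":[0,0,0],"spin":0},
    {"xyz":[0,0,0],"spin":0},
    {"xyz":[0,0,0],"spin":0},
    {"xyz":[0,0,0],"spin":0},
    {"xyz":[0,0,0],"spin":0}
  ]
}}

```text
time: 121.65
tool_pos: [455.7, -209.0, 216.1]
tcp_rot: [-3.142, 0.0, 1.571]
contact_force: [-0.4, 0.3, -0.3]
grip_width: 56.5
finger_force: 8.8
```

```bash
python3 rim.py | sed -n '1p;14,28p;33,40p'
```

```text
[ 455.7 -209.   216.1] 1.571 [-0.4  0.3 -0.3] 8.795086294412613 56.5
120 [169 158 141 127 124 118 116 110 102 100 104]
126 [234 247 247 160 159 132 161 190 246 211 247]
132 [234 248 247 158 161 134 247 185 247 160 248]
138 [237 248 248 248 160 234 248 200 248 159 248]
144 [236 249 248 248 159 151 248 218 248 177 248]
150 [248 248 248 249 158 162 248 249 248 249 249]
156 [249 249 249 248 222 135 248 249 249 248 249]
162 [249 158 249 218 114 116 115 249 249 250 249]
168 [249 159 249 107 114 117 115 109 249 249 249]
174 [249 233 249  88 112 117 117 107 250 249 249]
180 [249 234 250 104 110 113 112 111 250 250 250]
186 [239 155 219 108 108 113 114 108 250 250 250]
192 [223 249 147 109 103 117 104 111 211 250 246]
198 [234 194  94 103 111 111 111 106 106 249 243]
204 [137 104 101 105 106 109 109 110 111 110 234]
234 [132 136 135 134 136 141 138 141 139 138 137]
50 M [ 456. -109.  114.] rimtop [261.  37.] foot [261. 240.]
58 M [ 456. -126.  101.] rimtop [261.  65.] foot [261. 232.]
66 M [ 456. -146.   91.] rimtop [261.  91.] foot [261. 224.]
74 M [ 456. -166.   83.] rimtop [261. 116.] foot [261. 217.]
82 M [ 456. -187.   79.] rimtop [261. 141.] foot [261. 212.]
90 M [ 456. -209.   77.] rimtop [261. 164.] foot [261. 208.]
```

Plumb over peg 1. Lower it to the base.

Emit:
{"method": "jog_arm", "body": {
  "targets": [
    {"xyz":[0,0,0.1],"spin":0},
    {"xyz":[0,0,0.12],"spin":0},
    {"xyz":[0,0,0.12],"spin":0},
    {"xyz":[0,0,0.12],"spin":0},
    {"xyz":[0,0,0.1],"spin":0},
    {"xyz":[0,0,0.06],"spin":0},
    {"xyz":[0,0,0.05],"spin":0},
    {"xyz":[0,0,0.04],"spin":0},
    {"xyz":[0,0,0],"spin":0},
    {"xyz":[0,0,0],"spin":0}
  ]
}}

```text
time: 122.95
tool_pos: [455.8, -209.0, 159.5]
tcp_rot: [3.141, 0.0, 1.571]
contact_force: [0.6, -0.1, -0.7]
grip_width: 56.1
finger_force: 8.8
```

Emit:
{"method": "jog_arm", "body": {
  "targets": [
    {"xyz":[0,0,0.02],"spin":0},
    {"xyz":[0,0,0.02],"spin":0},
    {"xyz":[0,0,0],"spin":0},
    {"xyz":[0,0,0],"spin":0},
    {"xyz":[0,0,0],"spin":0},
    {"xyz":[0,0,0],"spin":0},
    {"xyz":[0,0,0],"spin":0},
    {"xyz":[0,0,0],"spin":0},
    {"xyz":[0,0,0],"spin":0},
    {"xyz":[0,0,0],"spin":0}
  ]
}}

```text
time: 124.2
tool_pos: [456.2, -209.3, 157.0]
tcp_rot: [3.14, 0.001, 1.571]
contact_force: [0.0, 1.0, 4.8]
grip_width: 56.1
finger_force: 8.8
```

Emit:
{"method": "jog_arm", "body": {
  "gripper": 76,
  "targets": [
    {"xyz":[0,0,0],"spin":0},
    {"xyz":[0,0,0],"spin":0},
    {"xyz":[0,0,0],"spin":0},
    {"xyz":[0,0,0],"spin":0},
    {"xyz":[0,0,0],"spin":0},
    {"xyz":[0,0,-0.1],"spin":0},
    {"xyz":[0,0,-0.3],"spin":0},
    {"xyz":[0,0,-0.5],"spin":0},
    {"xyz":[0,0,-0.5],"spin":0},
    {"xyz":[0.3,0,0],"spin":0}
  ]
}}

```text
time: 125.45
tool_pos: [457.1, -186.4, 271.9]
tcp_rot: [3.135, 0.004, 1.569]
contact_force: [-0.1, -0.1, 0.0]
grip_width: 69.6
finger_force: 0.0
```

Emit:
{"method": "jog_arm", "body": {
  "targets": [
    {"xyz":[0.6,0,0],"spin":0},
    {"xyz":[0.6,0,0],"spin":0},
    {"xyz":[0.6,0,0],"spin":0},
    {"xyz":[0.5,0,0],"spin":0},
    {"xyz":[0.3,0,0],"spin":0},
    {"xyz":[0,0,0],"spin":0},
    {"xyz":[0,0,0],"spin":0},
    {"xyz":[0,0,0],"spin":0},
    {"xyz":[0,0,0],"spin":0},
    {"xyz":[0,0,0],"spin":0}
  ]
}}

```text
time: 126.7
tool_pos: [455.7, 22.6, 268.1]
tcp_rot: [-3.141, 0.0, 1.57]
contact_force: [0.7, -0.4, -0.8]
grip_width: 69.7
finger_force: 0.0
```

```bash
python3 hang.py; python3 - <<'E'
from h import *
P={'g':((50,80,30),(80,255,255),(544.5,-211)),'b':((105,100,40),(125,255,255),(634,-214)),'r':((0,120,40),(5,255,255),(455,-208.5))}
for n in('scene','top'):
    im=bot.capture(n);k=K(n); cv2.imwrite(f'pics/end_{n}.png',im)
    for c,(lo,hi,xy) in P.items():
        u=proj(k,(*xy,176)).round(1); ui=u.astype(int); b=blob(im,lo,hi,(ui[0]-18,ui[1]-18,ui[0]+19,ui[1]+19),8); print(n,c,b and b[0],u)
E
```

```text
pen ((122.39420318603516, 186.16497802734375), (26.549747467041016, 12.296197891235352), 72.47443389892578) [123.1 185.3]
bal ((138.83352661132812, 162.93820190429688), (31.604829788208008, 9.374916076660156), 73.49563598632812) [138.4 162.4]
scene g ((177.5, 184.0), (12.0, 15.0), 90.0) [176.1 183.7]
scene b ((168.5, 204.5), (13.0, 15.0), 90.0) [167. 204.]
scene r ((186.0, 165.5), (11.0, 14.0), 90.0) [184.4 165. ]
top g ((352.6999816894531, 193.89999389648438), (16.443843841552734, 14.546475410461426), 18.434947967529297) [353.5 193.7]
top b ((353.0, 165.5), (15.0, 16.0), 90.0) [354.5 165.9]
top r ((351.0, 222.0), (16.0, 16.0), 90.0) [352.7 221.9]
```

All five are at their expected places. Hand in.

```bash
python3 -c "
from plant import bot
print(bot.close_job())"
```

```text
the job is handed in; nothing more can be done
None
```

The job is handed in, and no verdict was returned: the pH tester and balance each hang by the ring on their own hook after a tug, and the red, green and blue cylinders stand mouth down on pegs 1, 2 and 3, all checked in the camera images; the pen slipped out of a loose grip once on the bench early on and was picked up again.

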